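Date-stamp the stock tags and hang them on the rack

ROBOT

A 6-joint arm with a two-finger parallel gripper is mounted at the origin on the work surface. World frame = base frame: x ahead of the robot, y to its left, z up, the work surface at z = 0. Lengths are in m, angles in rad, forces in N, time in s.
With the tool pointing down it reaches from about 0.425 to 0.95 m from the base axis. Payload 3.5 kg.
Tool frame: the origin (TCP) lies midway between the tips of the shut fingers; the grasp point (between the pads) lies 19 mm behind it (ctrl.tcp_to_grasp is the distance from the TCP to the grasp point, in m); z points along the fingers, x is the direction in which the jaws open and shut, and the axes are right-handed (so a half turn about z gives the same grasp; the last joint's range is limited). The gripper opens to 85 mm and grips with 20 to 120 N. Pads are 22 mm wide; open, the fingers measure 114 mm over their backs; the gripper's body (76 mm by 85 mm) begins 54 mm behind the grasp point. The pads swing forward as they close: fully open they stand 13 mm farther back than shut.
Start: joints at [-1.485, 0.286, 1.577, -0, 1.279, -0.15], TCP at [0.158, -0.656, 0.231] pointing down, gripper open.
Joint ranges: [-2.77, 2.77], [-0.9, 2.22], [0.21, 2.48], [-1.53, 4.67], [0.24, 2.81], [-2.84, 2.84]. Speed limits (rad/s): [2.79, 2.79, 3.14, 3.14, 3.14, 3.14].

INTERFACE

Orientations are given as a unit quaternion [x, y, z, w].
In Python, from plant import ctrl, cams, workorder, spotter gives the robot as it stands. The module is installed in compiled form; this text tells all that it offers.
- The arm moves only by the tool send_rows, never from a script. Its argument "motion" is one flat list of numbers, 5 for each row, row after row: the shift along the tool's x, y, z in cm, then the turn about the tool's z in rad, then the finger opening in cm, from 0 to 8.54. In form: [tx, ty, tz, spin, gripper, tx, ty, tz, spin, gripper, ...]. A call has 1 to 12 rows; each row shifts and turns the pose as measured when the row begins, along the tool's axes as they then stand; what a row does not reach is not made up. A row lasts 1/10 s, in which the tool goes at most 50 mm and 8.59 degrees, less where a joint would pass 70% of its speed; a pose out of reach is approached as far as the arm can. A call is refused whole if a number of a shift passes 5 or a number of a turn 0.15, either way. A call with a gripper value outside its range is refused whole. The fingers move at their own pace and stop on an object; "grip_force" is the grip in N (left out, the last holds). Time passes only in rows, so rows that do not move let the fingers close. It gives the time, the measured TCP pose, the force and the opening at its end, in the units of the state.
- ctrl.get_state(): the state, without advancing time (a new reading comes with each control period).
- cams.read_camera(name): name is "scene" or "top" or "wrist"; returns (picture, depth): 384x512x3 uint8, red, green, blue; 384x512 float32, m along the optical axis (not along the pixel's ray), 0 where there is no reading.
- cams.camera_params(name): a dict with "fx", "fy", "cx", "cy" (pixels), "k1" (the pictures are not rectified: a ray, as slopes to the right and down, at radius r is drawn at 1 + k1 r^2 times it, then the intrinsics apply), "xyz" and "attitude" of the camera in the world; the wrist camera has in their place "mount" (4x4, takes a point from camera to tool coordinates, whose origin is the TCP and whose axes are the tool frame's). Camera axes: x right, y down, z forward; pixel columns grow to the right and rows downward; lengths in m; the calibration is good to about 2 mm. A picture is of the moment at which its call begins: read the wrist's pose just before it. camera_params takes no time and is no camera call.
- workorder.sign_off(): hands the job in, once; it reports no verdict.
Trained networks look in the newest picture that a camera, given by its name, has taken for a name from the list of things; names that differ only in an ending like _2 or _b are one class to them, and where a whole thing is asked for, a point or a joint stands for the part that bears it (a point fixed in the world has none). Each returns a list of dicts, best first, with "conf" (0 to 1); they miss things now and then, are a little off and sometimes report something else, mostly with a low value. They report only what shows in the picture. A call takes as long as a camera call.
- spotter.trace(target, camera): "mask" (384x512 bool, what is visible of it) and "bbox" ([left, top, width, height] in pixels, round what is visible of it).
The state is a dict: "time": time; "qpos": joint angles; "dq": joint speeds; "joint_efforts": joint torques, N m; "eef_pos": TCP position; "tcp_rot": TCP orientation; "contact_force": force on the tool from outside, world axes, zero at the start; "wrist_torque": the same for the moment, N m; "opening": opening from 0.0 (shut) to 1.0 (fully open).
Only numpy, scipy, OpenCV 4.12 (cv2) and the standard library are available. Lean on these libraries where they do the work, as an engineer would, in place of code of your own. Each camera call takes 0.05 s, during which the arm holds its last target.

TASK

Date-stamp every stock tag standing on the bench, working from the tallest to the shortest: set the tag's foot on the stamper's base with its label centred under the stamp, and push the plunger all the way down to its stop. Hang every stamped tag by its hole on a peg of the rack, one tag to a peg. Leave the other things on the bench where they are.

Things in the scene. Friction and masses are not known exactly. Their poses are not given: they have to be found in the camera images.
- tag_tall: tall stock tag 175 mm high, 0.35 kg (may be absent), a bracket standing on the bench: dark foot 100 (x) x 70 (y) x 8 mm, white plate 70 wide (y), 5 thick rising from the foot's -x end (mid-plane x = -47.5). Pinch the plate's top 36 mm from above; below that a hole 36 wide, 40 high. Origin: centre of the foot's underside; z up, x along the foot. The tags differ only in height
- tag_tall_hole (a point): centre of the hole in the tall tag's plate, 56 mm below the plate's top edge; axes as its tag
- tag_tall_label (a point): centre of the white paper label on top of the tall tag's foot, 67.5 mm from the plate's middle plane and 30 mm from the foot's free end; axes as its tag
- tag_mid: middle stock tag 150 mm high, 0.35 kg (may be absent), a bracket standing on the bench: dark foot 100 (x) x 70 (y) x 8 mm, white plate 70 wide (y), 5 thick rising from the foot's -x end (mid-plane x = -47.5). Pinch the plate's top 36 mm from above; below that a hole 36 wide, 40 high. Origin: centre of the foot's underside; z up, x along the foot. The tags differ only in height
- tag_mid_hole (a point): centre of the hole in the middle tag's plate, 56 mm below the plate's top edge; axes as its tag
- tag_mid_label (a point): centre of the white paper label on top of the middle tag's foot, 67.5 mm from the plate's middle plane and 30 mm from the foot's free end; axes as its tag
- tag_short: short stock tag 125 mm high, 0.35 kg (may be absent), a bracket standing on the bench: dark foot 100 (x) x 70 (y) x 8 mm, white plate 70 wide (y), 5 thick rising from the foot's -x end (mid-plane x = -47.5). Pinch the plate's top 36 mm from above; below that a hole 36 wide, 40 high. Origin: centre of the foot's underside; z up, x along the foot. The tags differ only in height
- tag_short_hole (a point): centre of the hole in the short tag's plate, 56 mm below the plate's top edge; axes as its tag
- tag_short_label (a point): centre of the white paper label on top of the short tag's foot, 67.5 mm from the plate's middle plane and 30 mm from the foot's free end; axes as its tag
- stamper: fixed grey hand date stamper: base plate 110 mm wide, 4 thick (x -55 to 85); column at the back, front face at x = 38, which stops a foot; arm 44 wide over the base, underside 60, top 82 above the bench, front end x = -19. Open at the front (-x). Origin on the bench below the plunger; z up, x from front to column
- stamp_spot (a point): point on top of the stamper's base plate (4 mm above the bench) straight below the stamp head; axes as the stamper. The head (34 x 30 mm) hangs 30 mm above the bench when up; a tag's foot on the base plate has its top at 12 mm, so it slides in level from the front, free end first, its upright plate staying outside
- plunger (a joint): travel of the stamper's spring plunger, m: 0 = up, 0.018 = fully down at its stop; springs back by itself; needs about 3 N to start and 10 N at the stop. At the stop the head just meets the label of a foot on the base plate
- plunger_top (a point): centre of the top of the plunger's round black knob (30 mm diameter), 115 mm above the bench when up, moves down with it
- rack: fixed aluminium rack: upper rail (198 to 218 mm up) and lower rail (120 to 140), 360 mm long (y), front faces at x = 0; end posts 225 high behind. Three pegs on the upper rail's front. Origin on the bench below the middle of the front faces; x to the back (pegs point to -x), z up. A tag hung foot away from the rack leans on both rails
- peg0 (a point): root of a round steel peg, 12 mm diameter, at y = +100 mm on the rack's front face, 210 mm above the bench; axes as the rack. The peg runs out to -x, rising 10 mm over its first 45 mm, and then turns up to end at x = -55 mm, 20 mm above its root (centre line)
- peg1 (a point): root of a round steel peg, 12 mm diameter, at y = 0 on the rack's front face, 210 mm above the bench; axes as the rack. The peg runs out to -x, rising 10 mm over its first 45 mm, and then turns up to end at x = -55 mm, 20 mm above its root (centre line)
- peg2 (a point): root of a round steel peg, 12 mm diameter, at y = -100 mm on the rack's front face, 210 mm above the bench; axes as the rack. The peg runs out to -x, rising 10 mm over its first 45 mm, and then turns up to end at x = -55 mm, 20 mm above its root (centre line)
- can_a: food can 110 mm high, bystander; origin at its underside
- can_b: larger food can 120 mm high, bystander; origin at its underside
- cup: red plastic cup 100 mm high, bystander; origin at its underside
- ink_tin: flat dark tin 100 x 65 x 20 mm, bystander; origin at its underside
- jar: jar 85 mm high, bystander; origin at its underside
- turner: kitchen turner 250 mm long lying near the robot, bystander
- carton: small cardboard carton 130 x 90 x 70 mm, bystander; origin at its underside

How it is judged:
By the outcome, as a careful person would: the job done as asked, in the order asked, and still so for the second after the job is handed in, with the robot touching nothing.
Of tag_tall, tag_mid, tag_short only 2 to 3 are there at a start; the rules pass over those that are not, and their reading is None.
At some moment in a run one of tag_tall, tag_mid, tag_short may be knocked a few centimetres aside while the robot is not near it.
It also fails if it takes over 210 s, if anything falls off the work surface, if the arm or the gripper's body presses on something with over 40 N, if the wrist force passes 120 N, or if a joint passes its speed limit or range.

## Working session

There is one attempt and no reset: what is moved stays moved. The work goes in short steps, Python scripts to look and compute and a tool call to move; the robot and the scene stay as the last step left them, time stands still between calls to the robot, and variables do not carry over. Pictures are saved under pics/ and viewed, and the job is handed in when it is done.

Besides the shell and the picture viewer there is one more tool, called after "Request:" as name(argument=value, ...) on one line, values as JSON. send_rows: Moves the arm, as the interface text tells. Its arguments: {"type":"object","properties":{"motion":{"type":"array","items":{"type":"number"}},"grip_force":{"type":"number"}},"required":["motion"]}

```bash
mkdir -p pics
cat > h.py <<'E'
import numpy as np, cv2
from scipy.spatial.transform import Rotation as R
from plant import ctrl, cams, workorder, spotter
def st():
    return ctrl.get_state()
def campose(name,s=None):
    p=cams.camera_params(name)
    if name=='wrist':
        s=s or st(); T=np.eye(4);T[:3,:3]=R.from_quat(s['tcp_rot']).as_matrix();T[:3,3]=s['eef_pos']
        return p,T@np.array(p['mount'])
    T=np.eye(4);a=np.array(p['attitude'])
    T[:3,:3]=a if a.shape==(3,3) else R.from_quat(a).as_matrix()
    T[:3,3]=p['xyz'];return p,T
def cloud(name,depth,s=None):
    p,T=campose(name,s)
    K=np.array([[p['fx'],0,p['cx']],[0,p['fy'],p['cy']],[0,0,1.]])
    h,w=depth.shape
    uv=np.stack(np.meshgrid(np.arange(w),np.arange(h)),-1).reshape(-1,1,2).astype(np.float64)
    n=cv2.undistortPoints(uv,K,np.array([p['k1'],0,0,0,0.])).reshape(h,w,2)
    P=np.dstack([n*depth[...,None],depth]); W=P@T[:3,:3].T+T[:3,3]
    W[depth<=0]=np.nan
    return W
def proj(name,pts,s=None):
    p,T=campose(name,s); q=(np.atleast_2d(pts)-T[:3,3])@T[:3,:3]
    n=q[:,:2]/q[:,2:]; r2=(n**2).sum(1,keepdims=True); n=n*(1+p['k1']*r2)
    return n*[p['fx'],p['fy']]+[p['cx'],p['cy']]
def shot(name,fn):
    s=st(); im,d=cams.read_camera(name); cv2.imwrite('pics/'+fn,im[:,:,::-1]); return s,im,d,cloud(name,d,s)
E
python3 - <<'E'
from h import *
for n in ['scene','top','wrist']:
    print(n,cams.camera_params(n))
    s,im,d,W=shot(n,n+'0.png'); np.savez('c_'+n,im=im,d=d,W=W)
s=st();print(s, ctrl.tcp_to_grasp)
E
```

```text
scene {'fx': 377.29193698248446, 'fy': 377.29193698248446, 'cx': 260.15386480460796, 'cy': 187.02268139020367, 'k1': 0.015032287045370296, 'xyz': array([0.97063338, 0.45341669, 0.92894539]), 'attitude': array([ 0.29531609,  0.89114462, -0.32884013, -0.10253699])}
top {'fx': 413.5198369538879, 'fy': 413.5198369538879, 'cx': 250.53736239300292, 'cy': 189.44771368405802, 'k1': -0.0808025362417226, 'xyz': array([ 0.279734  , -0.09656491,  1.50701441]), 'attitude': array([-0.70192569,  0.70400417, -0.07523468,  0.07757707])}
wrist {'fx': 307.45717337215075, 'fy': 307.45717337215075, 'cx': 259.8111168351767, 'cy': 186.54646114015443, 'k1': 0.018747450714380057, 'mount': array([[ 9.99999177e-01, -1.23610965e-03,  3.43524449e-04,
        -1.99118430e-04],
       [ 1.08975768e-03,  9.59700461e-01,  2.81022841e-01,
        -7.11979063e-02],
       [-6.77055619e-04, -2.81022236e-01,  9.59701018e-01,
        -1.41747782e-01],
       [ 0.00000000e+00,  0.00000000e+00,  0.00000000e+00,
         1.00000000e+00]])}
{'time': 0.15, 'qpos': array([-1.48502682e+00,  2.87003756e-01,  1.57788111e+00, -8.40973085e-07,
        1.27858526e+00, -1.50010735e-01]), 'dq': array([-2.08059586e-04, -2.66630391e-03, -3.88214587e-03,  1.03478170e-03,
       -5.96951785e-05,  9.20274067e-04]), 'joint_efforts': array([ 1.31309411e-03, -4.06601751e+01, -2.93138981e+01, -1.52128241e-04,
        3.96438045e-03, -1.24108945e-05]), 'eef_pos': array([ 0.15765725, -0.65579078,  0.23021532]), 'tcp_rot': array([ 7.85366429e-01, -6.19030444e-01, -6.42418968e-04, -6.84485023e-04]), 'contact_force': array([-0.02291213, -0.24468539,  0.5534316 ]), 'wrist_torque': array([-0.02106041, -0.01390599, -0.03634376]), 'opening': 1.0002561919995376} 0.0187
```

View pics/top0.png

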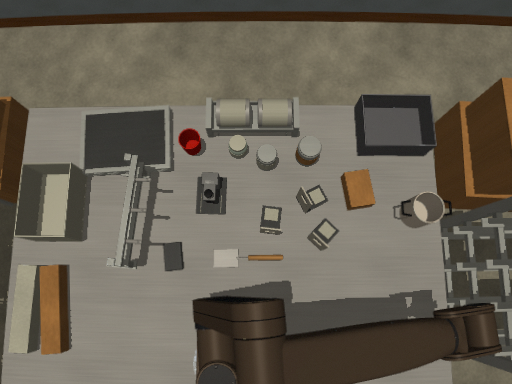

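View pics/scene0.png

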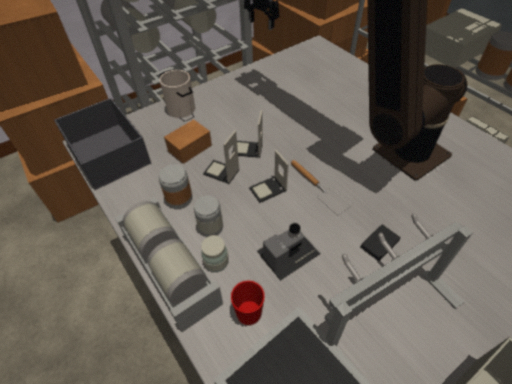

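View pics/wrist0.png

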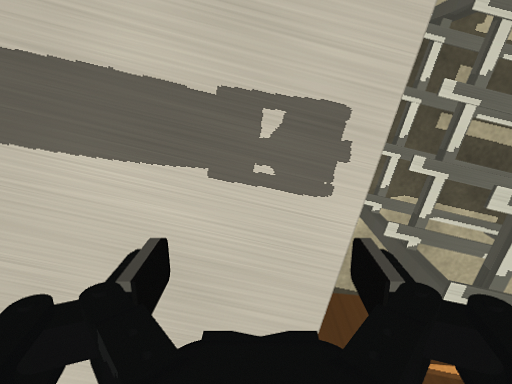

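The top view shows three tags at about (271,218), (313,197) and (323,233), the stamper at (210,193) and the rack at (130,213). Next I measure them.

Run:
```python
from h import *
for cam in ['top','scene']:
    W=np.load(f'c_{cam}.npz')['W']
    for n in ['tag_tall','tag_mid','tag_short','stamper','rack']:
        for r in spotter.trace(n,cam)[:5]:
            P=W[r['mask']]; P=P[~np.isnan(P[:,0])]
            print(cam,n,round(r['conf'],2),r['bbox'],len(P),'mean',P.mean(0).round(3),'zmax',np.percentile(P[:,2],[50,95,99]).round(3))
cal=np.load('c_top.npz')['W']
for u,v in [(210,193),(271,218),(315,196),(325,232),(130,213),(300,300)]: print(u,v,cal[v,u].round(3))
print(st()['time'])
```

```text
top tag_tall 0.59 [297.1, 184.8, 31.8, 27.5] 573 mean [ 0.57  -0.312  0.045] zmax [0.01  0.172 0.178]
top tag_mid 0.61 [308.4, 219.9, 30.5, 31.1] 557 mean [ 0.438 -0.351  0.033] zmax [0.01  0.146 0.152]
top tag_short 0.78 [259.7, 205.8, 21.4, 28.9] 515 mean [ 0.493 -0.163  0.023] zmax [0.009 0.122 0.128]
top stamper 0.97 [198.7, 170.0, 30.5, 42.9] 1154 mean [0.588 0.053 0.034] zmax [0.006 0.109 0.117]
top stamper 0.46 [201.9, 189.1, 10.9, 13.5] 69 mean [0.574 0.054 0.11 ] zmax [0.113 0.118 0.121]
top rack 0.76 [106.7, 155.3, 45.4, 116.2] 2069 mean [0.496 0.305 0.172] zmax [0.212 0.225 0.233]
scene tag_tall 0.87 [201.6, 128.3, 37.5, 55.0] 982 mean [ 0.564 -0.303  0.052] zmax [0.01  0.167 0.174]
scene tag_tall 0.4 [237.8, 113.0, 25.1, 45.0] 518 mean [ 0.437 -0.337  0.035] zmax [0.008 0.143 0.151]
scene tag_mid 0.62 [237.5, 112.2, 20.6, 44.5] 495 mean [ 0.434 -0.337  0.034] zmax [0.008 0.141 0.151]
scene tag_mid 0.26 [200.7, 130.8, 38.3, 53.7] 878 mean [ 0.57  -0.294  0.057] zmax [0.031 0.169 0.174]
scene stamper 0.67 [255.3, 224.2, 68.0, 55.3] 1891 mean [0.609 0.07  0.041] zmax [0.035 0.086 0.114]
210 193 [0.574 0.047 0.114]
271 218 [ 0.502 -0.167  0.008]
315 196 [ 0.584 -0.331  0.008]
325 232 [ 0.45  -0.363  0.008]
130 213 [0.492 0.298 0.194]
300 300 [ 0.209 -0.266  0.005]
0.65
```

```bash
cat > fit.py <<'E'
from h import *
from scipy.optimize import minimize, least_squares
def tagfit(P,h):
    """P world pts near the tag; returns origin xy, yaw"""
    P=P[~np.isnan(P[:,0])]
    pl=P[(P[:,2]>0.03)&(P[:,2]<h+0.02)]; ft=P[(P[:,2]>0.004)&(P[:,2]<0.014)]
    c0=ft[:,:2].mean(0); d=c0-pl[:,:2].mean(0); 
    r=cv2.minAreaRect(ft[:,:2].astype(np.float32)); 
    yaw0=np.arctan2(d[1],d[0])
    def q(p,Q):
        c,s=np.cos(p[2]),np.sin(p[2]); e=Q[:,:2]-p[:2]; return e@[c,s], e@[-s,c]
    def cost(p):
        x,y=q(p,ft); a=np.maximum(np.abs(x)-.050,0); b=np.maximum(np.abs(y)-.035,0)
        x2,y2=q(p,pl); 
        f=lambda v:np.minimum(np.abs(v),.008)
        return (f(a)+f(b)).mean()+ .6*f(np.abs(x2+.0475)).mean()+.6*f(np.maximum(np.abs(y2)-.035,0)).mean()
    best=None
    for dy in np.linspace(-.5,.5,9):
        p0=[c0[0]-.003*np.cos(yaw0),c0[1],yaw0+dy]
        m=minimize(cost,p0,method='Nelder-Mead',options=dict(xatol=1e-5,fatol=1e-7,maxiter=2000,initial_simplex=[p0,[p0[0]+.01,p0[1],p0[2]],[p0[0],p0[1]+.01,p0[2]],[p0[0],p0[1],p0[2]+.1]]))
        if best is None or m.fun<best.fun: best=m
    p=best.x; xf,yf=q(p,ft); xp,yp=q(p,pl)
    print('tag',h,'xy',p[:2].round(4),'yaw',round(p[2],4),'cost',round(best.fun,5),'foot x',np.percentile(xf,[1,99]).round(3),'y',np.percentile(yf,[1,99]).round(3),'plate x',np.percentile(xp,[5,50,95]).round(4),'y',np.percentile(yp,[1,99]).round(3),'ztop',np.percentile(pl[:,2],98).round(3))
    return p
def near(W,xy,r=.085):
    P=W.reshape(-1,3); return P[(np.hypot(P[:,0]-xy[0],P[:,1]-xy[1])<r)&(P[:,2]>.004)]
E
python3 - <<'E'
from fit import *
Wt=np.load('c_top.npz')['W'];Ws=np.load('c_scene.npz')['W']
for h,xy in [(.175,(.57,-.312)),(.15,(.438,-.35)),(.125,(.493,-.165))]:
    for nm,Ps in [('top',[Wt]),('scene',[Ws]),('both',[Wt,Ws])]:
        print(nm,end=' ')
        P=np.vstack([near(w,xy,.078) for w in Ps])
        try: tagfit(P,h)
        except Exception as e: print(e)
# stamper
for nm,W in [('top',Wt),('scene',Ws)]:
    P=near(W,(.59,.055),.11)
    b=P[(P[:,2]>.0025)&(P[:,2]<.012)]; print(nm,'base',cv2.minAreaRect(b[:,:2].astype(np.float32)),len(b))
    a=P[(P[:,2]>.074)&(P[:,2]<.090)]; print('arm',cv2.minAreaRect(a[:,:2].astype(np.float32)),len(a))
    k=P[(P[:,2]>.105)]; print('knob',k.mean(0),len(k),cv2.minEnclosingCircle(k[:,:2].astype(np.float32)))
    Q=W.reshape(-1,3); Q=Q[(np.abs(Q[:,0]-.5)<.3)&(np.abs(Q[:,1]-.3)<.2)]
    u=Q[(Q[:,2]>.212)&(Q[:,2]<.2215)]
    print('rail',cv2.minAreaRect(u[:,:2].astype(np.float32)),len(u))
E
python3 - <<'E'
import cv2
im=cv2.imread('pics/top0.png'); cv2.imwrite('pics/top0a.png',cv2.resize(im[140:280,90:290],None,fx=4,fy=4,interpolation=cv2.INTER_CUBIC))
im=cv2.imread('pics/scene0.png'); cv2.imwrite('pics/scene0a.png',cv2.resize(im[100:350,200:480],None,fx=2.8,fy=2.4,interpolation=cv2.INTER_CUBIC))
E
```

```text
top tag 0.175 xy [ 0.5742 -0.3167] yaw -1.0848 cost 0.00226 foot x [-0.071  0.062] y [-0.059  0.067] plate x [-0.0488 -0.0476 -0.0438] y [-0.035  0.036] ztop 0.178
scene tag 0.175 xy [ 0.577  -0.3155] yaw -1.0926 cost 0.00072 foot x [-0.049  0.051] y [-0.035  0.035] plate x [-0.0492 -0.0475 -0.044 ] y [-0.035  0.035] ztop 0.174
both tag 0.175 xy [ 0.5762 -0.3158] yaw -1.0924 cost 0.00158 foot x [-0.068  0.058] y [-0.055  0.061] plate x [-0.0491 -0.0475 -0.0439] y [-0.037  0.036] ztop 0.177
top tag 0.15 xy [ 0.442  -0.3532] yaw -0.7712 cost 0.00207 foot x [-0.075  0.065] y [-0.062  0.059] plate x [-0.0486 -0.0475 -0.0436] y [-0.035  0.034] ztop 0.153
scene tag 0.15 xy [ 0.4448 -0.352 ] yaw -0.787 cost 0.00084 foot x [-0.049  0.049] y [-0.034  0.035] plate x [-0.0491 -0.0475 -0.0442] y [-0.037  0.035] ztop 0.153
both tag 0.15 xy [ 0.4438 -0.3522] yaw -0.7809 cost 0.00165 foot x [-0.074  0.056] y [-0.06   0.051] plate x [-0.0489 -0.0476 -0.0436] y [-0.037  0.036] ztop 0.153
top tag 0.125 xy [ 0.4952 -0.1634] yaw -0.1263 cost 0.00218 foot x [-0.071  0.067] y [-0.071  0.054] plate x [-0.0
[... 596 characters left out ...]
.04541778564453) 340
knob [0.57450053 0.05503005 0.1139388 ] 61 ((0.5752645134925842, 0.05569840222597122), 0.01528602372854948)
rail ((0.5014305114746094, 0.2934371829032898), (0.09090214222669601, 0.3599887490272522), 84.48485565185547) 802
scene base ((0.5854986906051636, 0.07910536974668503), (0.14051245152950287, 0.1649877429008484), 83.23516082763672) 201
arm ((0.6090576648712158, 0.056592535227537155), (0.0602419488132, 0.10356002300977707), 86.92414855957031) 607
knob [0.57867985 0.05777178 0.1127342 ] 98 ((0.5773945450782776, 0.05534536391496658), 0.015755340456962585)
rail ((0.5032561421394348, 0.29195162653923035), (0.09089163690805435, 0.3619704246520996), 84.44021606445312) 1886
```

View pics/top0a.png

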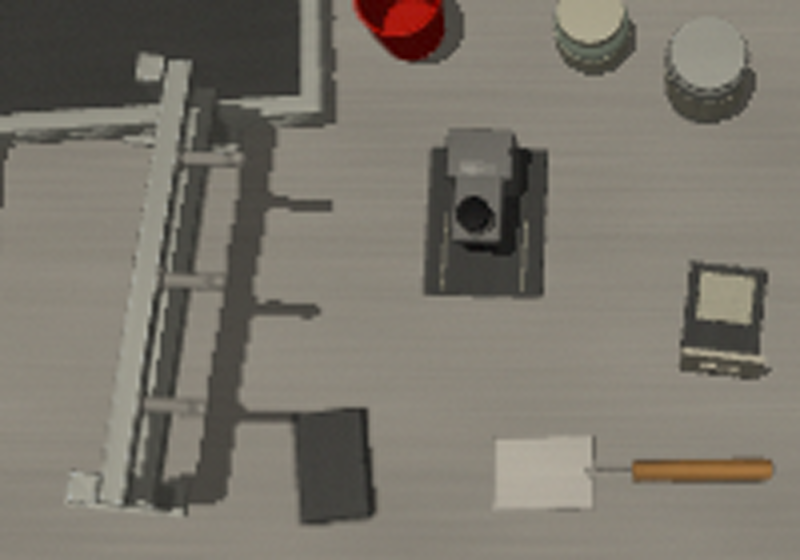

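View pics/scene0a.png

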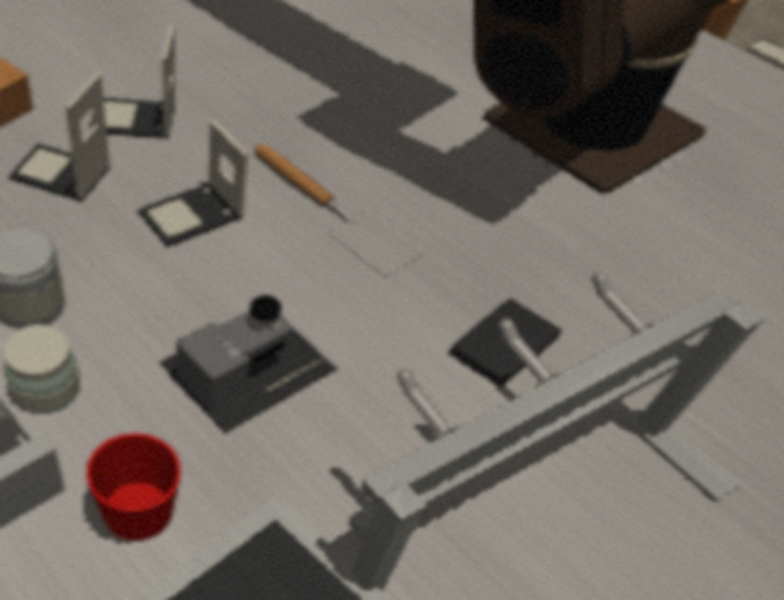

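All three tags are there. I raise the arm and go above the tall tag for a close look.

```bash
cat > mv.py <<'E'
from h import *
import sys
def theta(s=None):
    s=s or st(); X=R.from_quat(s['tcp_rot']).as_matrix()[:,0]; return np.arctan2(X[1],X[0])
def plan(xyz,th=None):
    s=st(); t0=theta(s); t1=t0 if th is None else th
    spin=-((t1-t0+np.pi)%(2*np.pi)-np.pi); d=np.array(xyz)-s['eef_pos']
    M=R.from_quat(s['tcp_rot']).as_matrix()
    M1=M@R.from_euler('z',spin).as_matrix()
    print('t',round(s['time'],2),'pos',np.round(s['eef_pos'],4),'th',round(t0,4),'open',round(s['opening'],3),'F',np.round(s['contact_force'],1),'tilt',M[:,2].round(4))
    print(' spin',round(spin,4),'shift cm now-axes',(M.T@d*100).round(2),'after-spin axes',(M1.T@d*100).round(2))
if __name__=='__main__':
    a=[float(v) for v in sys.argv[1:]]; plan(a[:3],a[3] if len(a)>3 else None)
E
python3 mv.py 0.555 -0.274 0.36 -1.092
```

```text
t 0.65 pos [ 0.1577 -0.6563  0.2314] th -1.335 open 0.999 F [ 0.5 -0.2 -0.2] tilt [ 0. -0. -1.]
 spin -0.243 shift cm now-axes [-27.89 -47.56 -12.87] after-spin axes [-15.63 -52.87 -12.87]
```

Request:
send_rows(motion=[0, 0, -4.3, -0.12, 8.5, 0, 0, -4.3, -0.12, 8.5, 0, 0, -4.3, 0, 8.5, -1.8, -4.6, 0, 0, 8.5, -1.3, -4.8, 0, 0, 8.5, -1.3, -4.8, 0, 0, 8.5, -1.3, -4.8, 0, 0, 8.5, -1.3, -4.8, 0, 0, 8.5, -1.3, -4.8, 0, 0, 8.5, -1.3, -4.8, 0, 0, 8.5, -1.3, -4.8, 0, 0, 8.5, -1.3, -4.8, 0, 0, 8.5], grip_force=60)

```text
time: 1.85
eef_pos: [0.4819, -0.348, 0.3672]
tcp_rot: [0.853, -0.522, 0.003, 0.001]
contact_force: [-0.2, -0.9, -0.0]
opening: 1.0
```

```bash
python3 mv.py 0.555 -0.274 0.36 -1.092
```

```text
t 1.85 pos [ 0.4819 -0.348   0.3672] th -1.0976 open 1.0 F [-0.2 -0.9 -0. ] tilt [ 0.0041 -0.0037 -1.    ]
 spin -0.0056 shift cm now-axes [-3.26 -9.87  0.72] after-spin axes [-3.2  -9.89  0.72]
```

Request:
send_rows(motion=[-1.1, -3.3, 0.2, 0, 8.5, -1.1, -3.3, 0.2, 0, 8.5, -1.0, -3.3, 0.2, 0, 8.5, 0, 0, 0, 0, 8.5, 0, 0, 0, 0, 8.5])

```text
time: 2.35
eef_pos: [0.5618, -0.2651, 0.3619]
tcp_rot: [0.856, -0.518, 0.004, 0.0]
contact_force: [-0.4, -0.6, 0.2]
opening: 0.999
```

```bash
python3 - <<'E'
from fit import *
from mv import *
s,im,d,W=shot('wrist','w1.png')
print(s['eef_pos'],theta(s))
P=near(W,(.576,-.316),.078); tagfit(P,.175)
P=near(W,(.444,-.352),.078); tagfit(P,.15)
E
python3 mv.py 0.555 -0.274 0.36 -1.092
```

```text
[ 0.56183315 -0.26508978  0.36185662] -1.0879071110924692
tag 0.175 xy [ 0.5764 -0.3189] yaw -1.0968 cost 0.00087 foot x [-0.039  0.049] y [-0.034  0.035] plate x [-0.0493 -0.0475 -0.0444] y [-0.034  0.035] ztop 0.175
tag 0.15 xy [ 0.4473 -0.3565] yaw -0.7669 cost 0.0006 foot x [-0.047  0.047] y [-0.034  0.034] plate x [-0.0516 -0.0475 -0.0471] y [-0.034  0.035] ztop 0.15
t 2.4 pos [ 0.5617 -0.2652  0.3618] th -1.0886 open 0.993 F [-0.1  0.2  0.4] tilt [ 0.0065 -0.0033 -1.    ]
 spin 0.0034 shift cm now-axes [0.47 1.   0.18] after-spin axes [0.47 0.99 0.18]
```

View pics/w1.png

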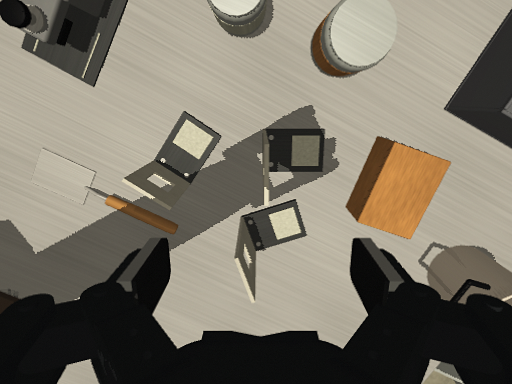

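The wrist view shows the tall tag at about (295,150), the mid tag at (270,240) and the short one at (175,155). All three cameras agree on the tall tag to about 3 mm. I go down to grasp it.

```bash
python3 mv.py 0.5546 -0.2765 0.20 -1.097
```

```text
t 2.4 pos [ 0.5617 -0.2652  0.3618] th -1.0886 open 0.993 F [-0.1  0.2  0.4] tilt [ 0.0065 -0.0033 -1.    ]
 spin 0.0084 shift cm now-axes [ 0.57  1.22 16.18] after-spin axes [ 0.58  1.21 16.18]
```

Request:
send_rows(motion=[0.6, 1.2, 2, 0.008, 8.5, 0, 0, 4, 0, 8.5, 0, 0, 4, 0, 8.5, 0, 0, 4, 0, 8.5, 0, 0, 0.5, 0, 8.5, 0, 0, 0, 0, 8.5])

```text
time: 3.0
eef_pos: [0.5516, -0.2856, 0.2182]
tcp_rot: [0.851, -0.526, 0.008, 0.001]
contact_force: [1.0, -0.0, -0.3]
opening: 0.992
```

```bash
python3 - <<'E'
from fit import *
from mv import *
s,im,d,W=shot('wrist','w2.png')
P=near(W,(.576,-.316),.078); tagfit(P,.175)
E
python3 mv.py 0.5546 -0.2765 0.145 -1.097
```

```text
tag 0.175 xy [ 0.5775 -0.3197] yaw -1.0829 cost 0.00082 foot x [-0.045  0.048] y [-0.034  0.034] plate x [-0.05   -0.0475 -0.0453] y [-0.034  0.035] ztop 0.175
t 3.05 pos [ 0.5516 -0.2855  0.2184] th -1.1069 open 0.996 F [ 0.3  0.5 -0. ] tilt [ 0.0131 -0.0109 -0.9999]
 spin -0.0099 shift cm now-axes [-0.79 -0.62  7.33] after-spin axes [-0.78 -0.63  7.33]
```

View pics/w2.png

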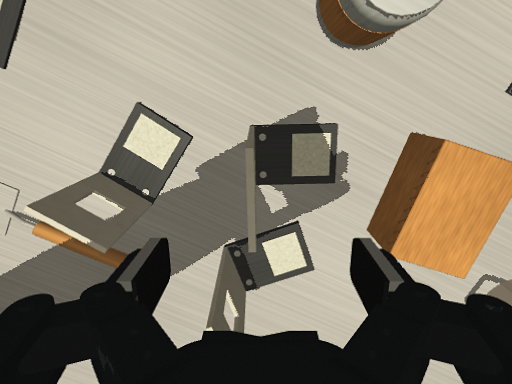

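```bash
python3 mv.py 0.555 -0.2775 0.145 -1.09
```

```text
t 3.05 pos [ 0.5516 -0.2855  0.2184] th -1.1069 open 0.996 F [ 0.3  0.5 -0. ] tilt [ 0.0131 -0.0109 -0.9999]
 spin -0.0169 shift cm now-axes [-0.68 -0.61  7.33] after-spin axes [-0.67 -0.63  7.33]
```

Request:
send_rows(motion=[-0.4, -0.3, 0.5, -0.017, 8.5, -0.3, -0.3, 0.5, 0, 8.5, 0, 0, 1, 0, 8.5, 0, 0, 1, 0, 8.5, 0, 0, 1, 0, 8.5, 0, 0, 1, 0, 8.5, 0, 0, 1, 0, 8.5, 0, 0, 0.5, 0, 8.5, 0, 0, 0, 0, 8.5])

```text
time: 3.95
eef_pos: [0.5581, -0.279, 0.1553]
tcp_rot: [0.855, -0.518, 0.014, 0.002]
contact_force: [1.1, 1.3, -0.8]
opening: 0.993
```

```bash
python3 mv.py 0.555 -0.2775 0.145 -1.09
```

```text
t 3.95 pos [ 0.5581 -0.279   0.1553] th -1.0884 open 0.993 F [ 1.1  1.3 -0.8] tilt [ 0.0223 -0.0177 -0.9996]
 spin 0.0016 shift cm now-axes [-0.3   0.22  1.02] after-spin axes [-0.3   0.22  1.02]
```

Request:
send_rows(motion=[0, 0, 0, 0, 8.5, 0, 0, 0, 0, 8.5, 0, 0, 0, 0, 8.5, 0, 0, 0, 0, 8.5])

```text
time: 4.35
eef_pos: [0.5586, -0.2795, 0.1562]
tcp_rot: [0.855, -0.518, 0.015, 0.002]
contact_force: [0.6, -0.1, 0.5]
opening: 0.997
```

```bash
python3 mv.py 0.555 -0.2775 0.145 -1.09
```

```text
t 4.35 pos [ 0.5586 -0.2795  0.1562] th -1.0885 open 0.997 F [ 0.6 -0.1  0.5] tilt [ 0.0237 -0.0187 -0.9995]
 spin 0.0015 shift cm now-axes [-0.38  0.24  1.11] after-spin axes [-0.38  0.24  1.11]
```

Request:
send_rows(motion=[0, 0, -2, 0, 8.5, 0, 0, -2, 0, 8.5, 0, 0, -2, 0, 8.5, 0, 0, -2, 0, 8.5])

```text
time: 4.75
eef_pos: [0.5551, -0.277, 0.2354]
tcp_rot: [0.855, -0.518, 0.012, 0.002]
contact_force: [-0.8, -0.5, -0.2]
opening: 0.998
```

```bash
python3 mv.py 0.555 -0.2775 0.145 -1.09; python3 -c "
from h import *;print(st()['qpos'].round(3),st()['dq'].round(3))"
```

```text
t 4.75 pos [ 0.5551 -0.277   0.2354] th -1.0886 open 0.998 F [-0.8 -0.5 -0.2] tilt [ 0.0183 -0.0148 -0.9997]
 spin 0.0014 shift cm now-axes [-0.15  0.12  9.04] after-spin axes [-0.15  0.12  9.04]
[-6.260e-01  1.520e-01  1.727e+00 -1.000e-03  1.239e+00  4.630e-01] [-0.    -0.184 -0.183 -0.001  0.366  0.   ]
```

Request:
send_rows(motion=[0, 0, 0, 0, 8.5, 0, 0, 0, 0, 8.5, 0, 0, 0, 0, 8.5, 0, 0, 0, 0, 8.5, 0, 0, 0, 0, 8.5, 0, 0, 0, 0, 8.5])

```text
time: 5.35
eef_pos: [0.5553, -0.2771, 0.2354]
tcp_rot: [0.855, -0.518, 0.013, 0.002]
contact_force: [-0.3, -0.4, 0.1]
opening: 0.996
```

```bash
python3 mv.py 0.555 -0.2775 0.145 -1.09; python3 -c "
from h import *;print(st()['qpos'].round(3),st()['dq'].round(3))"
```

```text
t 5.35 pos [ 0.5553 -0.2771  0.2354] th -1.0887 open 0.996 F [-0.3 -0.4  0.1] tilt [ 0.0198 -0.0159 -0.9997]
 spin 0.0013 shift cm now-axes [-0.19  0.14  9.04] after-spin axes [-0.19  0.14  9.04]
[-6.260e-01  1.520e-01  1.728e+00 -1.000e-03  1.237e+00  4.630e-01] [-0.002  0.007  0.008  0.001 -0.001 -0.001]
```

Request:
send_rows(motion=[-0.1, 0.1, 3, 0, 8.5, -0.1, 0, 3, 0, 8.5, -0.1, 0, 2.4, 0, 8.5, 0, 0, 0.6, 0, 8.5])

```text
time: 5.75
eef_pos: [0.5556, -0.2769, 0.1435]
tcp_rot: [0.855, -0.518, 0.014, 0.002]
contact_force: [-0.8, 0.4, -1.0]
opening: 0.99
```

```bash
python3 mv.py 0.555 -0.2775 0.145 -1.09
```

```text
t 5.75 pos [ 0.5556 -0.2769  0.1435] th -1.0887 open 0.99 F [-0.8  0.4 -1. ] tilt [ 0.0222 -0.0177 -0.9996]
 spin 0.0013 shift cm now-axes [ 0.02  0.08 -0.15] after-spin axes [ 0.02  0.08 -0.15]
```

Request:
send_rows(motion=[0, 0, 0, 0, 0, 0, 0, 0, 0, 0, 0, 0, 0, 0, 0, 0, 0, 0, 0, 0, 0, 0, 0, 0, 0, 0, 0, 0, 0, 0], grip_force=60)

```text
time: 6.35
eef_pos: [0.5573, -0.2782, 0.1473]
tcp_rot: [0.855, -0.518, 0.017, 0.002]
contact_force: [1.0, -1.8, -2.3]
opening: 0.048
```

```bash
python3 mv.py 0.555 -0.2775 0.145 -1.09
```

```text
t 6.35 pos [ 0.5573 -0.2782  0.1473] th -1.0886 open 0.048 F [ 1.  -1.8 -2.3] tilt [ 0.0264 -0.0209 -0.9994]
 spin 0.0014 shift cm now-axes [-0.18  0.18  0.22] after-spin axes [-0.18  0.18  0.22]
```

Grasped: the opening reads about 4 mm. I lift and check the hold.

Request:
send_rows(motion=[0, 0, -3, 0, 0, 0, 0, -4, 0, 0, 0, 0, -4, 0, 0, 0, 0, -4, 0, 0])

```text
time: 6.75
eef_pos: [0.5481, -0.2713, 0.2877]
tcp_rot: [0.855, -0.518, 0.002, 0.001]
contact_force: [0.2, -0.3, -2.9]
opening: 0.045
```

```bash
python3 mv.py 0.456 0.064 0.30 -0.06
python3 - <<'E'
from fit import *
s,im,d,W=shot('wrist','w3.png')
T=np.eye(4);T[:3,:3]=R.from_quat(s['tcp_rot']).as_matrix();T[:3,3]=s['eef_pos']
np.savez('w3',W=W,T=T)
L=(W-T[:3,3])@T[:3,:3]
m=(np.abs(L[...,0])<.012)&(L[...,2]>-.05)&(L[...,2]<.2)&(np.abs(L[...,1])<.06)
P=L[m]; print(len(P)); 
for z0 in np.arange(-.04,.16,.02):
    q=P[(P[:,2]>z0)&(P[:,2]<z0+.02)]
    if len(q)>5: print(round(z0,2),len(q),'x',np.percentile(q[:,0],[5,50,95]).round(4),'y',np.percentile(q[:,1],[1,99]).round(4))
# foot
m=(L[...,0]>.01)&(L[...,0]<.12)&(L[...,2]>.11)&(L[...,2]<.155)&(np.abs(L[...,1])<.06); P=L[m]
print('foot',len(P),np.percentile(P,[1,50,99],axis=0).round(4))
A=np.c_[P[:,:2],np.ones(len(P))]; print(np.linalg.lstsq(A,P[:,2],rcond=None)[0])
print(cv2.minAreaRect(P[:,:2].astype(np.float32)))
shot('scene','s3.png')
E
```

```text
t 6.75 pos [ 0.5481 -0.2713  0.2877] th -1.0889 open 0.045 F [ 0.2 -0.3 -2.9] tilt [ 0.0036 -0.0037 -1.    ]
 spin -1.0289 shift cm now-axes [-33.97  -7.38  -1.39] after-spin axes [-11.19 -32.91  -1.39]
5752
-0.04 2878 x [-0.0075 -0.0002  0.0072] y [-0.0336  0.0305]
-0.02 708 x [-0.0109 -0.0001  0.0108] y [-0.0336 -0.0062]
0.0 88 x [-0.0027 -0.0006  0.0015] y [-0.0335 -0.0327]
0.02 62 x [-0.003  -0.0007  0.0016] y [-0.0332 -0.0326]
0.04 45 x [-0.0032 -0.0007  0.0012] y [-0.0329 -0.0324]
0.06 37 x [-0.0034 -0.0007  0.0014] y [-0.0326 -0.0321]
0.08 24 x [-0.0031 -0.0011  0.0007] y [-0.0324 -0.0318]
0.1 24 x [-0.0033 -0.0012  0.0008] y [-0.032  -0.0316]
0.12 410 x [0.0019 0.0083 0.0115] y [-0.0316  0.037 ]
0.14 241 x [0.0028 0.0066 0.0113] y [-0.0313  0.0384]
foot 6615 [[ 0.0107 -0.0312  0.138 ]
 [ 0.0529  0.0011  0.1399]
 [ 0.0955  0.0379  0.1453]]
[ 0.00270883 -0.01924787  0.13983771]
((0.05365641787648201, 0.0038665272295475006), (0.08711428940296173, 0.07057469338178635), 0.042313139885663986)
```

View pics/w3.png

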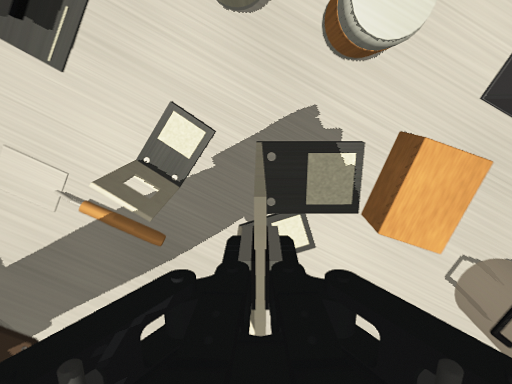

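View pics/s3.png

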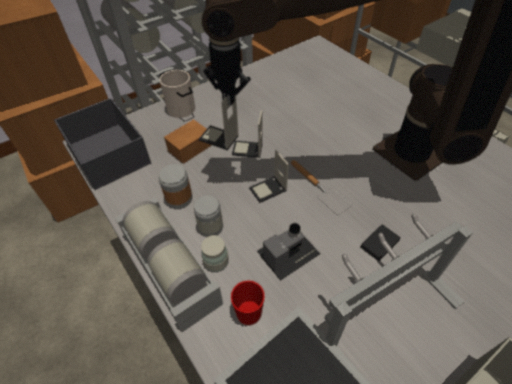

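The tag is held firmly and level, with the foot centre about 3 mm off in tool y. I spin and carry it to the front of the stamper.

Request:
send_rows(motion=[0, 0, -2, -0.147, 0, 0, 0, 0, -0.147, 0, 0, 0, 0, -0.147, 0, 0, 0, 0, -0.147, 0, 0, 0, 0, -0.147, 0, 0, 0, 0, -0.147, 0, 0, 0, 0, -0.147, 0])

```text
time: 7.55
eef_pos: [0.5463, -0.2703, 0.3004]
tcp_rot: [1.0, -0.018, -0.001, 0.001]
contact_force: [-1.0, -0.0, -3.4]
opening: 0.045
```

```bash
python3 mv.py 0.456 0.064 0.30 -0.06
```

```text
t 7.55 pos [ 0.5463 -0.2703  0.3004] th -0.036 open 0.045 F [-1.  -0.  -3.4] tilt [-0.0015 -0.0011 -1.    ]
 spin 0.024 shift cm now-axes [-1.023e+01 -3.308e+01  1.000e-02] after-spin axes [-1.102e+01 -3.283e+01  1.000e-02]
```

Request:
send_rows(motion=[-0.9, -3.5, 0, 0, 0, -1.2, -4.5, 0, 0, 0, -1.2, -4.5, 0, 0, 0, -1.2, -4.5, 0, 0, 0, -1.2, -4.5, 0, 0, 0, -1.2, -4.5, 0, 0, 0, -1.2, -4.5, 0, 0, 0, -0.9, -3, 0, 0, 0])

```text
time: 8.35
eef_pos: [0.458, 0.0767, 0.2798]
tcp_rot: [1.0, -0.022, -0.016, -0.004]
contact_force: [1.6, 0.2, -3.2]
opening: 0.047
```

```bash
python3 - <<'E'
from fit import *
s,im,d,W=shot('wrist','w4.png'); np.savez('w4',W=W,im=im)
P=near(W,(.59,.055),.13)
a=P[(P[:,2]>.077)&(P[:,2]<.087)]; print('arm',cv2.minAreaRect(a[:,:2].astype(np.float32)),len(a))
k=P[(P[:,2]>.110)&(P[:,2]<.12)&(np.hypot(P[:,0]-.576,P[:,1]-.056)<.03)]; print('knob',np.median(k,axis=0),len(k),cv2.minEnclosingCircle(k[:,:2].astype(np.float32)))
E
python3 mv.py 0.456 0.064 0.30 -0.06
```

```text
arm ((0.6126114726066589, 0.05301807075738907), (0.05862724035978317, 0.09365835785865784), 88.2350082397461) 3023
knob [0.57598311 0.05468364 0.11403541] 629 ((0.5767771601676941, 0.05411507561802864), 0.014793120324611664)
t 8.4 pos [0.4564 0.0804 0.2794] th -0.0403 open 0.045 F [-2.9  4.8 -3.5] tilt [-0.0336  0.0137 -0.9993]
 spin 0.0197 shift cm now-axes [-0.04  1.61 -2.08] after-spin axes [-0.01  1.62 -2.08]
```

View pics/w4.png

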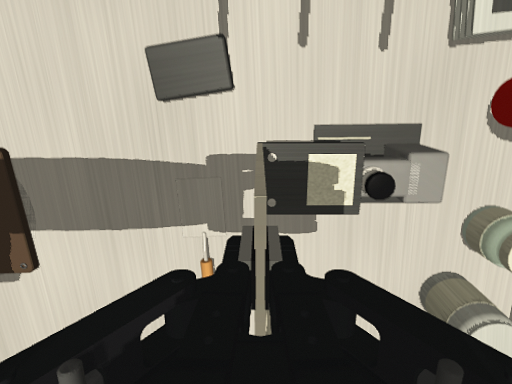

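Request:
send_rows(motion=[0, 1.4, 0, 0, 0, 0, 0, 0, 0, 0])

```text
time: 8.6
eef_pos: [0.4535, 0.0677, 0.2756]
tcp_rot: [1.0, -0.018, -0.02, -0.006]
contact_force: [0.3, -0.6, -2.4]
opening: 0.043
```

```bash
python3 mv.py 0.456 0.064 0.30 -0.06
python3 - <<'E'
from fit import *
s,im,d,W=shot('wrist','w5.png'); np.savez('w5',W=W,im=im)
print(s['eef_pos'],s['dq'].round(3))
P=near(W,(.59,.055),.13)
k=P[(P[:,2]>.110)&(P[:,2]<.12)&(np.hypot(P[:,0]-.576,P[:,1]-.056)<.03)]; print('knob',np.median(k,axis=0),len(k),cv2.minEnclosingCircle(k[:,:2].astype(np.float32)))
big=cv2.resize(im[90:240,230:480,::-1],None,fx=3.2,fy=3.2,interpolation=cv2.INTER_CUBIC); cv2.imwrite('pics/w5a.png',big)
E
```

```text
t 8.6 pos [0.4535 0.0677 0.2756] th -0.035 open 0.043 F [ 0.3 -0.6 -2.4] tilt [-0.0392  0.0131 -0.9991]
 spin 0.025 shift cm now-axes [ 0.16  0.33 -2.46] after-spin axes [ 0.17  0.33 -2.46]
[0.45352095 0.06770923 0.27555462] [ 0.03   0.008  0.017  0.023 -0.016  0.007]
knob [0.57583505 0.05460333 0.11397872] 665 ((0.5766071081161499, 0.053939834237098694), 0.014920838177204132)
```

View pics/w5a.png

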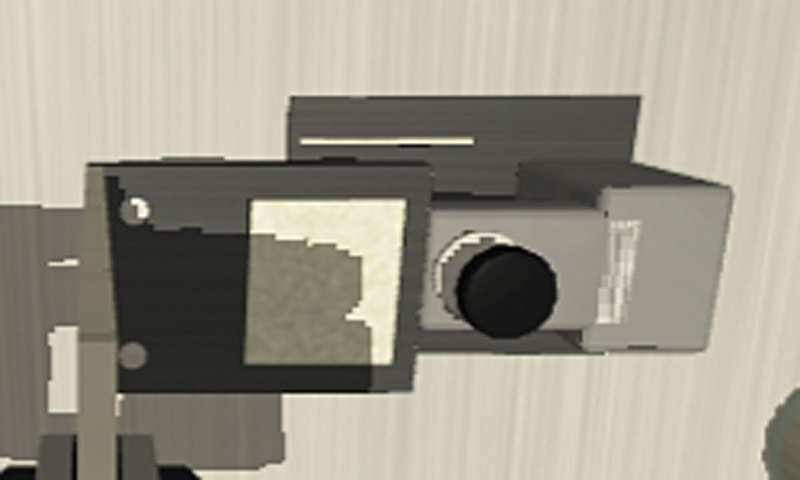

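```bash
cat >> h.py <<'E'
def ray_z(name,uv,z,s=None):
    p,T=campose(name,s); K=np.array([[p['fx'],0,p['cx']],[0,p['fy'],p['cy']],[0,0,1.]])
    n=cv2.undistortPoints(np.array(uv,float).reshape(-1,1,2),K,np.array([p['k1'],0,0,0,0.])).reshape(-1,2)
    D=np.c_[n,np.ones(len(n))]@T[:3,:3].T; t=(z-T[2,3])/D[:,2]; return T[:3,3]+D*t[:,None]
E
python3 - <<'E'
from h import *
a=lambda pts,ox,oy,f:[(ox+x/f,oy+y/f) for x,y in pts]
P=ray_z('wrist',a([(290,97),(640,97),(288,160),(300,141),(474,141)],230,90,3.2),.004); print(P.round(4)); 
for i,j in [(0,1),(3,4)]:
  v=P[j]-P[i]; print('yaw',np.degrees(np.arctan2(v[1],v[0])),np.hypot(*v[:2]))
P=ray_z('top',a([(432,148),(548,150),(543,297),(424,294)],90,140,4),.004); print('top',P.round(4))
for i,j in [(3,0),(2,1),(0,1),(3,2)]:
  v=P[j]-P[i]; print('yaw',np.degrees(np.arctan2(v[1],v[0])),np.hypot(*v[:2]))
# scene base corners from crop 2.8,2.4 @ (200,100): left(163,363) bottom(228,432) right(336,370)
P=ray_z('scene',[(200+x/2.8,100+y/2.4) for x,y in [(163,363),(228,432),(336,370)]],.004);print('scene',P.round(4))
for i,j in [(0,1),(2,1)]:
  v=P[j]-P[i]; print('yaw',np.degrees(np.arctan2(v[1],v[0])),np.hypot(*v[:2]))
# lines fit on top image: base edges by intensity
E
```

```text
[[0.5237 0.1102 0.004 ]
 [0.6628 0.105  0.004 ]
 [0.5234 0.0845 0.004 ]
 [0.5282 0.0922 0.004 ]
 [0.5988 0.0898 0.004 ]]
yaw -2.1456290686498907 0.13916955255210886
yaw -1.9862197361329434 0.07065125789719522
top [[ 6.589e-01  1.051e-01  4.000e-03]
 [ 6.565e-01 -3.900e-03  4.000e-03]
 [ 5.173e-01 -6.000e-04  4.000e-03]
 [ 5.204e-01  1.091e-01  4.000e-03]]
yaw -1.6517401852851992 0.13857337736483433
yaw -1.346526458245812 0.13922678839079144
yaw -91.24080087438507 0.1090098247538889
yaw -91.58366170967493 0.10974875387639156
scene [[0.6582 0.0031 0.004 ]
 [0.6605 0.1105 0.004 ]
 [0.5259 0.1136 0.004 ]]
yaw 88.77907951092246 0.10741847032940005
yaw -1.3536468112105833 0.13465364042760597
```

```bash
cat > held.py <<'E'
from fit import *
from mv import *
def held(W,s,zf=.14):
    M=R.from_quat(s['tcp_rot']).as_matrix(); L=(W-s['eef_pos'])@M
    m=(L[...,0]>.01)&(L[...,0]<.12)&(np.abs(L[...,2]-zf)<.012)&(np.abs(L[...,1])<.055); P=L[m]
    A=np.c_[P[:,:2],np.ones(len(P))]; k=np.linalg.lstsq(A,P[:,2],rcond=None)[0]
    q=P[np.abs(A@k-P[:,2])<.004]; k=np.linalg.lstsq(np.c_[q[:,:2],np.ones(len(q))],q[:,2],rcond=None)[0]
    q=q[np.abs(np.c_[q[:,:2],np.ones(len(q))]@k-q[:,2])<.002]
    b=cv2.minAreaRect(q[:,:2].astype(np.float32))
    lo,hi=np.percentile(q,[.5,99.5],axis=0)
    print('foot plane',k.round(4),'range x',lo[0].round(4),hi[0].round(4),'y',lo[1].round(4),hi[1].round(4),'rect',b)
    m=(np.abs(L[...,0])<.006)&(L[...,2]>.01)&(L[...,2]<zf-.03)&(L[...,1]<-.02)&(L[...,1]>-.05)
    P=L[m]
    if len(P)>20: 
        f=np.polyfit(P[:,2],P[:,1],1); print('plate edge y(z)',f, 'x med',np.median(P[:,0]), 'x(z)',np.polyfit(P[:,2],P[:,0],1))
    lab=np.array([hi[0]-.030,(lo[1]+hi[1])/2,0]); lab[2]=k@[lab[0],lab[1],1]
    w=s['eef_pos']+M@lab; fr=s['eef_pos']+M@np.array([hi[0],lab[1],k@[hi[0],lab[1],1]]); bk=s['eef_pos']+M@np.array([0,lab[1],k@[0,lab[1],1]])
    dv=fr-bk
    print('label tool',lab.round(4),'world',w.round(4),'foot yaw',round(np.arctan2(dv[1],dv[0]),4),'pitch(z rise to free end)',round(dv[2]/.1,4))
    return lab
E
python3 - <<'E'
from held import *
s=st(); im,d=cams.read_camera('wrist'); W=cloud('wrist',d,s); held(W,s)
E
```

```text
foot plane [ 0.0008 -0.0105  0.1397] range x 0.0103 0.0962 y -0.0321 0.0371 rect ((0.053458891808986664, 0.0026618801057338715), (0.086911141872406, 0.06976572424173355), 0.07761229574680328)
plate edge y(z) [ 0.00978507 -0.03361975] x med -0.0007601627932175783 x(z) [-0.00470329 -0.00052983]
label tool [0.0662 0.0025 0.1397] world [0.5141 0.0652 0.1332] foot yaw -0.0358 pitch(z rise to free end) -0.0391
```

```bash
cat > lab.py <<'E'
from mv import *
# usage lab.py labx laby labz(tool) tx ty tz(world) yaw
a=[float(v) for v in sys.argv[1:]]
s=st(); M=R.from_quat(s['tcp_rot']).as_matrix(); w=s['eef_pos']+M@a[:3]; d=np.array(a[3:6])-w
print('t',round(s['time'],2),'tcp',s['eef_pos'].round(4),'lab',w.round(4),'tilt',M[:,2].round(4),'th',round(theta(s),4),'F',s['contact_force'].round(1),'open',round(s['opening'],3))
print('shift cm',(M.T@d*100).round(2),'spin',round(theta(s)-a[6],4))
E
python3 lab.py .0665 .003 .1397 .519 .0556 .020 -.033
```

```text
t 8.7 tcp [0.454  0.0678 0.276 ] lab [0.5149 0.0644 0.1338] tilt [-0.0384  0.0143 -0.9992] th -0.0364 F [ 0.4 -0.3 -4.2] open 0.047
shift cm [ 0.88  1.01 11.34] spin -0.0034
```

Request:
send_rows(motion=[0.4, 0.5, 2, 0, 0, 0.5, 0.5, 3, 0, 0, 0, 0, 3, 0, 0, 0, 0, 2, 0, 0])

```text
time: 9.1
eef_pos: [0.4635, 0.0542, 0.1765]
tcp_rot: [1.0, -0.022, -0.014, -0.006]
contact_force: [-1.1, 0.2, -3.4]
opening: 0.043
```

```bash
python3 lab.py .0665 .003 .1397 .519 .0556 .020 -.033
```

```text
t 9.1 tcp [0.4635 0.0542 0.1765] lab [0.5258 0.0501 0.0349] tilt [-0.0282  0.0133 -0.9995] th -0.0445 F [-1.1  0.2 -3.4] open 0.043
shift cm [-0.67 -0.5   1.52] spin -0.0115
```

Request:
send_rows(motion=[-0.7, -0.5, 0, -0.011, 0, 0, 0, 0.8, 0, 0, 0, 0, 0.7, 0, 0, 0, 0, 0, 0, 0])

```text
time: 9.5
eef_pos: [0.455, 0.058, 0.1591]
tcp_rot: [1.0, -0.019, -0.017, -0.007]
contact_force: [-0.2, 0.2, -3.7]
opening: 0.048
```

```bash
python3 lab.py .0665 .003 .1397 .577 .0537 .020 -.033
python3 - <<'E'
from held import *
s,im,d,W=shot('wrist','w6.png'); held(W,s)
cv2.imwrite('pics/w6a.png',cv2.resize(im[90:240,230:480,::-1],None,fx=3.2,fy=3.2,interpolation=cv2.INTER_CUBIC))
shot('scene','s6.png')
im=cv2.imread('pics/s6.png');cv2.imwrite('pics/s6a.png',cv2.resize(im[150:300,200:400],None,fx=4,fy=4,interpolation=cv2.INTER_CUBIC))
E
```

```text
t 9.5 tcp [0.455  0.058  0.1591] lab [0.5167 0.0545 0.0173] tilt [-0.0329  0.014  -0.9994] th -0.0374 F [-0.2  0.2 -3.7] open 0.048
shift cm [ 6.02 -0.15 -0.47] spin -0.0044
foot plane [ 0.0046 -0.0082  0.1396] range x 0.0103 0.096 y -0.0321 0.0371 rect ((0.05358688160777092, 0.0026312097907066345), (0.0698755607008934, 0.087062306702137), 89.91645050048828)
plate edge y(z) [ 0.00957901 -0.03357929] x med -0.0007597878517517319 x(z) [-0.00528267 -0.00048129]
label tool [0.066  0.0025 0.1398] world [0.5162 0.055  0.0172] foot yaw -0.0373 pitch(z rise to free end) -0.0365
```

View pics/w6a.png

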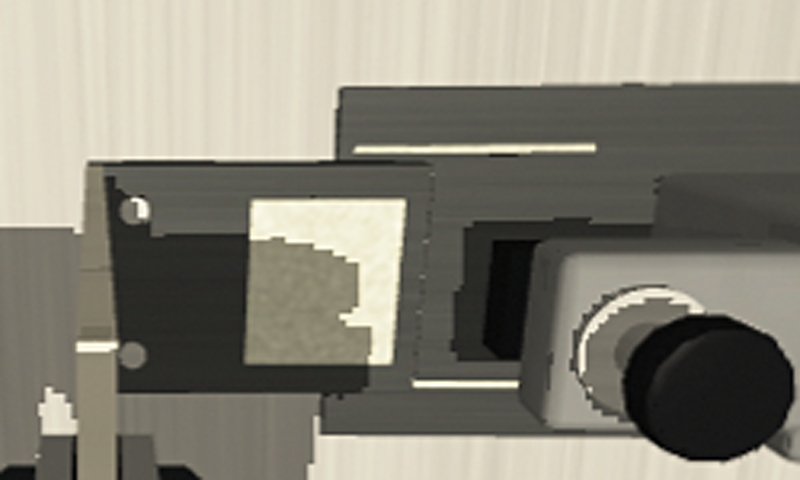

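View pics/s6a.png

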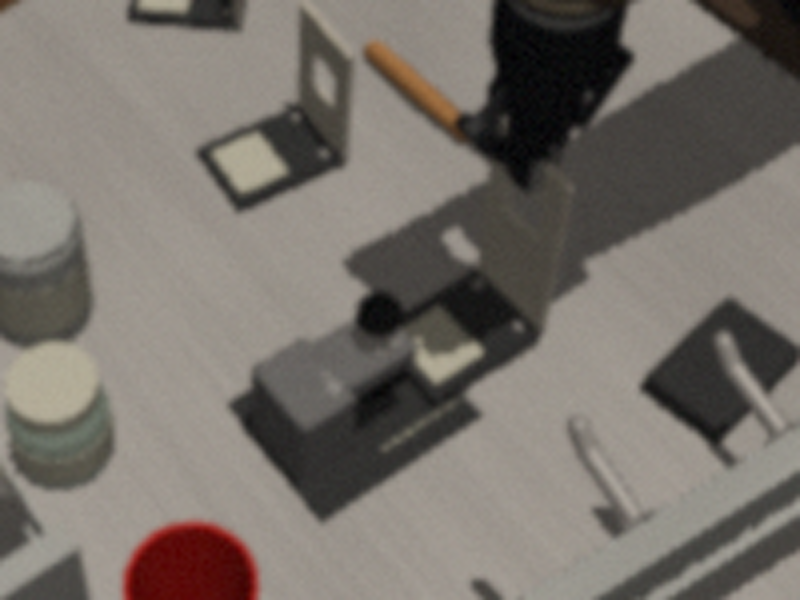

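Run:
```python
from h import *
a=lambda pts:[(230+x/3.2,90+y/3.2) for x,y in pts]
P=ray_z('wrist',a([(355,149.5),(596,147.5),(413,384),(518,383.5),(340,88),(320,434)]),.004); print(P.round(4))
o=np.array([.577,.0537]);c,s=np.cos(-.033),np.sin(-.033)
print(((P[:,:2]-o)@np.array([[c,-s],[s,c]])).round(4))
```

```text
[[5.295e-01 9.150e-02 4.000e-03]
 [5.998e-01 8.950e-02 4.000e-03]
 [5.502e-01 1.660e-02 4.000e-03]
 [5.829e-01 1.590e-02 4.000e-03]
 [5.245e-01 1.096e-01 4.000e-03]
 [5.212e-01 1.000e-04 4.000e-03]]
[[-0.0487  0.0362]
 [ 0.0216  0.0365]
 [-0.0256 -0.038 ]
 [ 0.0071 -0.0376]
 [-0.0543  0.0542]
 [-0.054  -0.0554]]
```

Request:
send_rows(motion=[1.5, 0, -0.1, 0, 0, 1.5, 0, 0, 0, 0, 1.5, 0, 0, 0, 0])

```text
time: 9.9
eef_pos: [0.5025, 0.0566, 0.1626]
tcp_rot: [1.0, -0.018, -0.013, -0.006]
contact_force: [0.4, -0.3, -2.6]
opening: 0.048
```

```bash
python3 lab.py .0665 .0025 .1397 .5777 .053 .0165 -.031
```

```text
t 9.9 tcp [0.5025 0.0566 0.1626] lab [0.5651 0.0535 0.0211] tilt [-0.0265  0.0134 -0.9996] th -0.0367 F [ 0.4 -0.3 -2.6] open 0.048
shift cm [1.27 0.01 0.43] spin -0.0057
```

Request:
send_rows(motion=[0.7, 0, 0.2, -0.005, 0, 0.5, 0, 0.3, 0, 0, 0, 0, 0.2, 0, 0])

```text
time: 10.2
eef_pos: [0.5178, 0.056, 0.1574]
tcp_rot: [1.0, -0.016, -0.011, -0.006]
contact_force: [0.4, -0.5, -3.8]
opening: 0.042
```

```bash
python3 lab.py .0665 .0025 .1397 .5777 .053 .0125 -.031;python3 - <<'E'
from held import *
s,im,d,W=shot('wrist','w7.png'); held(W,s)
cv2.imwrite('pics/w7a.png',cv2.resize(im[90:260,230:480,::-1],None,fx=3.2,fy=3.2,interpolation=cv2.INTER_CUBIC))
E
```

```text
t 10.2 tcp [0.5178 0.056  0.1574] lab [0.5812 0.0532 0.0163] tilt [-0.0212  0.0128 -0.9997] th -0.031 F [ 0.4 -0.5 -3.8] open 0.042
shift cm [-0.34  0.04  0.39] spin -0.0
foot plane [ 0.0074 -0.0093  0.1396] range x 0.0102 0.1003 y -0.0321 0.037 rect ((0.06356505304574966, 0.002634674310684204), (0.10720434784889221, 0.06970884650945663), 0.08693341165781021)
plate edge y(z) [ 0.00884997 -0.03353765] x med -0.0007798117966200731 x(z) [-0.0040937  -0.00058303]
label tool [0.0703 0.0024 0.1401] world [0.585  0.0532 0.0158] foot yaw -0.0309 pitch(z rise to free end) -0.0291
```

View pics/w7a.png

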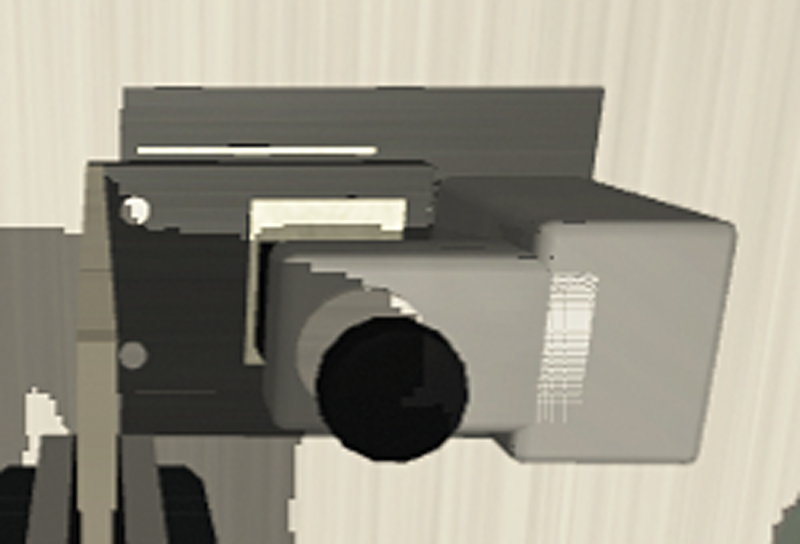

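Request:
send_rows(motion=[-0.4, 0, 0.2, 0, 0, 0, 0, 0.2, 0, 0])

```text
time: 10.45
eef_pos: [0.5115, 0.0566, 0.1533]
tcp_rot: [1.0, -0.015, -0.013, -0.006]
contact_force: [-6.2, 0.4, 8.2]
opening: 0.045
```

```bash
python3 lab.py .0665 .0025 .1397 .5777 .053 .0125 -.031
```

```text
t 10.45 tcp [0.5115 0.0566 0.1533] lab [0.5743 0.054  0.012 ] tilt [-0.0252  0.0134 -0.9996] th -0.0306 F [-6.2  0.4  8.2] open 0.045
shift cm [ 0.34  0.08 -0.06] spin 0.0004
```

Request:
send_rows(motion=[0.2, 0.05, -0.1, 0, 0, 0.1, 0, 0, 0, 0, 0, 0, 0, 0, 0])

```text
time: 10.75
eef_pos: [0.5139, 0.0561, 0.1542]
tcp_rot: [1.0, -0.015, -0.012, -0.006]
contact_force: [-0.4, 0.2, -3.0]
opening: 0.046
```

```bash
python3 lab.py .0665 .0025 .1397 .5777 .053 .0125 -.031
```

```text
t 10.75 tcp [0.5139 0.0561 0.1542] lab [0.5769 0.0534 0.0129] tilt [-0.0243  0.0132 -0.9996] th -0.0304 F [-0.4  0.2 -3. ] open 0.046
shift cm [0.08 0.04 0.04] spin 0.0006
```

Request:
send_rows(motion=[0.1, 0, 0.15, 0, 0, 0, 0, 0, 0, 4, 0, 0, 0, 0, 4, 0, 0, -3, 0, 4, 0, 0, -4, 0, 4, 0, 0, -4, 0, 4])

```text
time: 11.35
eef_pos: [0.5157, 0.0547, 0.2605]
tcp_rot: [1.0, -0.015, -0.017, -0.007]
contact_force: [0.4, 0.1, -0.1]
opening: 0.47
```

```bash
python3 mv.py .5777 .053 .19 -.031
python3 - <<'E'
from held import *
s,im,d,W=shot('wrist','w8.png')
P=near(W,(.562,.055),.2); pl=P[(P[:,2]>.12)&(P[:,0]<.54)&(P[:,2]<.19)]; print('plate',np.median(pl,axis=0).round(4),np.percentile(pl,[2,98],axis=0).round(4))
q=pl[pl[:,2]>.172]; f=np.polyfit(q[:,1],q[:,0],1); print(f, q[:,1].min(),q[:,1].max(), 'x at y=.055',np.polyval(f,.055))
shot('top','t8.png'); shot('scene','s8.png')
a=cv2.imread('pics/s8.png')[150:300,200:400];b=cv2.imread('pics/w8.png')
cv2.imwrite('pics/m8.png',np.hstack([cv2.resize(a,(400,300),interpolation=cv2.INTER_CUBIC),cv2.resize(b,(400,300))]))
E
```

```text
t 11.35 pos [0.5157 0.0547 0.2605] th -0.0307 open 0.47 F [ 0.4  0.1 -0.1] tilt [-0.0338  0.0143 -0.9993]
 spin 0.0003 shift cm now-axes [6.44 0.07 6.84] after-spin axes [6.44 0.07 6.84]
plate [0.511  0.0599 0.178 ] [[0.5073 0.0221 0.1234]
 [0.5137 0.0902 0.1793]]
[0.03468329 0.50848982] 0.020480722318898414 0.09025313786769487 x at y=.055 0.5103973989565117
```

View pics/m8.png

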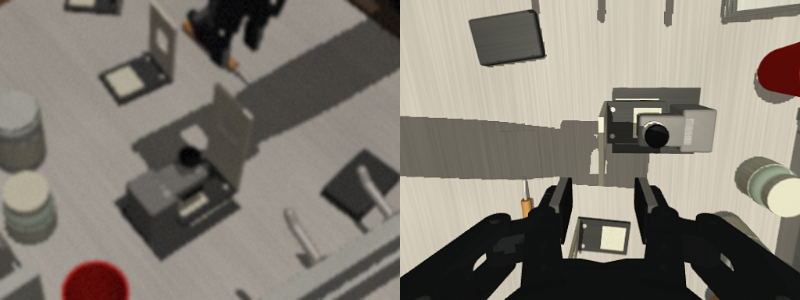

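The tag stands on the base with its label within 1 mm of the plunger axis. Next I close the fingers and press.

Request:
send_rows(motion=[2, 0, 0, 0, 0, 2, 0, 0, 0, 0, 2, 0, 0, 0, 0, 0, 0, 2, 0, 0, 0, 0, 3, 0, 0, 0, 0, 3, 0, 0], grip_force=60)

```text
time: 12.1
eef_pos: [0.5812, 0.0533, 0.1807]
tcp_rot: [1.0, -0.016, -0.007, -0.006]
contact_force: [-0.0, 0.9, -0.7]
opening: 0.001
```

```bash
python3 mv.py .577 .0537 .118 -.031
```

```text
t 12.1 pos [0.5812 0.0533 0.1807] th -0.0311 open 0.001 F [-0.   0.9 -0.7] tilt [-0.0145  0.0124 -0.9998]
 spin -0.0001 shift cm now-axes [-0.33  0.05  6.28] after-spin axes [-0.33  0.05  6.28]
```

Request:
send_rows(motion=[-0.3, 0, 2, 0, 0, 0, 0, 2, 0, 0, 0, 0, 1.5, 0, 0, 0, 0, 0.5, 0, 0])

```text
time: 12.5
eef_pos: [0.5724, 0.0543, 0.1087]
tcp_rot: [1.0, -0.016, -0.013, -0.006]
contact_force: [0.5, -0.3, 4.7]
opening: -0.002
```

```bash
python3 mv.py .577 .0537 .095 -.031
```

```text
t 12.5 pos [0.5724 0.0543 0.1087] th -0.0314 open -0.002 F [ 0.5 -0.3  4.7] tilt [-0.0262  0.0133 -0.9996]
 spin -0.0004 shift cm now-axes [0.5  0.07 1.36] after-spin axes [0.5  0.07 1.36]
```

Request:
send_rows(motion=[0, 0, 0.6, 0, 0, 0, 0, 0.5, 0, 0, 0, 0, 0.4, 0, 0])

```text
time: 12.8
eef_pos: [0.5728, 0.0543, 0.0969]
tcp_rot: [1.0, -0.016, -0.014, -0.006]
contact_force: [-8.2, 0.7, 22.5]
opening: -0.002
```

```bash
python3 mv.py .577 .0537 .095 -.031
```

```text
t 12.8 pos [0.5728 0.0543 0.0969] th -0.031 open -0.002 F [-8.2  0.7 22.5] tilt [-0.0272  0.0128 -0.9995]
 spin 0.0 shift cm now-axes [0.43 0.05 0.18] after-spin axes [0.43 0.05 0.18]
```

Request:
send_rows(motion=[0, 0, 0.3, 0, 0])

```text
time: 12.9
eef_pos: [0.5728, 0.0543, 0.097]
tcp_rot: [1.0, -0.015, -0.015, -0.006]
contact_force: [-8.5, 0.3, 18.2]
opening: 0.001
```

```bash
python3 mv.py .577 .0537 .095 -.031
python3 - <<'E'
from h import *
shot('scene','s9.png')
a=cv2.imread('pics/s9.png')[150:300,200:400]
cv2.imwrite('pics/s9a.png',cv2.resize(a,None,fx=3,fy=3,interpolation=cv2.INTER_CUBIC))
E
```

```text
t 12.9 pos [0.5728 0.0543 0.097 ] th -0.0306 open 0.001 F [-8.5  0.3 18.2] tilt [-0.0291  0.0125 -0.9995]
 spin 0.0004 shift cm now-axes [0.43 0.05 0.18] after-spin axes [0.43 0.05 0.18]
```

View pics/s9a.png

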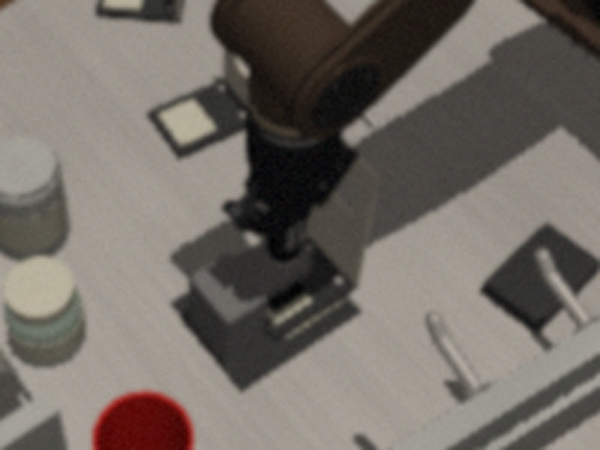

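The plunger is at its stop: the tip is at 97.0 mm and the force of about 20 N is above the 10 N needed. I raise the arm.

Request:
send_rows(motion=[0, 0, -2, 0, 0, 0, 0, -4, 0, 0, 0, 0, -4, 0, 0, 0, 0, -4, 0, 0, 0, 0, -1.5, 0, 5, 0, 0, 0, 0, 5])

```text
time: 13.55
eef_pos: [0.5773, 0.0525, 0.2591]
tcp_rot: [1.0, -0.015, -0.014, -0.006]
contact_force: [-0.3, -0.2, -0.2]
opening: 0.331
```

```bash
cat > plate.py <<'E'
from held import *
# find plate top edge of a tag near xy (world), given top height
def plate(W,xy,ztop,r=.06):
    P=W.reshape(-1,3); P=P[np.isfinite(P[:,0])]
    P=P[(np.hypot(P[:,0]-xy[0],P[:,1]-xy[1])<r)&(np.abs(P[:,2]-ztop)<.005)]
    c=P[:,:2].mean(0); U,S,V=np.linalg.svd(P[:,:2]-c,full_matrices=False); v=V[0]; t=(P[:,:2]-c)@v
    lo,hi=np.percentile(t,[1,99]); mid=c+v*(lo+hi)/2
    n=np.array([-v[1],v[0]]); print('plate top mid',mid.round(4),'len',round(hi-lo,4),'normal ang',round(np.arctan2(n[1],n[0]),4),'thk',np.percentile((P[:,:2]-c)@n,[2,98]).round(4),'z',P[:,2].mean().round(4),len(P))
    return mid
E
python3 - <<'E'
from plate import *
s,im,d,W=shot('wrist','w10.png'); plate(W,(.5105,.056),.179)
P=near(W,(.577,.054),.03);k=P[(P[:,2]>.105)];print('knob z',np.median(k,axis=0))
for h,xy in [(.15,(.4473,-.3565)),(.125,(.5,-.1625))]:
    try: tagfit(near(W,xy,.078),h)
    except Exception as e: print(e)
E
python3 mv.py .5105 .056 .2 -.031
```

```text
plate top mid [0.5109 0.0555] len 0.0688 normal ang -0.0307 thk [-0.0028  0.0022] z 0.1777 715
knob z [0.57865975 0.06457696 0.33675377]
index -1 is out of bounds for axis 0 with size 0
tag 0.125 xy [ 0.5001 -0.1634] yaw -0.1926 cost 0.00086 foot x [0.005 0.049] y [-0.035  0.035] plate x [-0.0513 -0.0475 -0.0462] y [-0.005  0.018] ztop 0.125
t 13.6 pos [0.5769 0.0525 0.2579] th -0.0306 open 0.417 F [0.3 0.2 0.5] tilt [-0.0299  0.0128 -0.9995]
 spin 0.0004 shift cm now-axes [-6.47 -0.08  5.99] after-spin axes [-6.47 -0.07  5.99]fit.py:7: RuntimeWarning: Mean of empty slice.
  c0=ft[:,:2].mean(0); d=c0-pl[:,:2].mean(0);
  ret = um.true_divide(
fit.py:16: RuntimeWarning: Mean of empty slice.
  return (f(a)+f(b)).mean()+ .6*f(np.abs(x2+.0475)).mean()+.6*f(np.maximum(np.abs(y2)-.035,0)).mean()
  ret = ret.dtype.type(ret / rcount)
```

Request:
send_rows(motion=[-2.2, -0.1, 0, 0, 5, -2.2, 0, 0, 0, 5, -2.0, 0, 0, 0, 5, 0, 0, 2, 0, 5, 0, 0, 1.5, 0, 5])

```text
time: 14.1
eef_pos: [0.5049, 0.0563, 0.2123]
tcp_rot: [1.0, -0.016, -0.023, -0.007]
contact_force: [0.2, -0.3, 0.2]
opening: 0.587
```

```bash
python3 mv.py .5109 .0555 .151 -.031
```

```text
t 14.1 pos [0.5049 0.0563 0.2123] th -0.0308 open 0.587 F [ 0.2 -0.3  0.2] tilt [-0.0463  0.0143 -0.9988]
 spin 0.0002 shift cm now-axes [0.89 0.14 6.1 ] after-spin axes [0.89 0.14 6.1 ]
```

Request:
send_rows(motion=[0.4, 0.1, 0.5, 0, 5, 0.3, 0, 1, 0, 5, 0.2, 0, 1, 0, 5, 0, 0, 1, 0, 5, 0, 0, 1, 0, 5, 0, 0, 1, 0, 5, 0, 0, 0.5, 0, 5])

```text
time: 14.8
eef_pos: [0.5092, 0.056, 0.1408]
tcp_rot: [0.999, -0.016, -0.029, -0.007]
contact_force: [-0.0, 1.2, -1.0]
opening: 0.587
```

```bash
python3 mv.py .5109 .0555 .151 -.031
```

```text
t 14.8 pos [0.5092 0.056  0.1408] th -0.0311 open 0.587 F [-0.   1.2 -1. ] tilt [-0.057   0.0154 -0.9983]
 spin -0.0001 shift cm now-axes [ 0.12  0.03 -1.02] after-spin axes [ 0.12  0.03 -1.02]
```

Request:
send_rows(motion=[0.1, 0, -1, 0, 5, 0, 0, 0, 0, 5, 0, 0, 0, 0, 5, 0, 0, 0, 0, 5, 0, 0, 0, 0, 5, 0, 0, 0, 0, 5, 0, 0, 0, 0, 5, 0, 0, 0, 0, 5, 0, 0, 0, 0, 5, 0, 0, 0, 0, 5])

```text
time: 15.8
eef_pos: [0.5119, 0.0557, 0.1533]
tcp_rot: [0.999, -0.016, -0.027, -0.007]
contact_force: [0.1, -0.1, -0.0]
opening: 0.586
```

```bash
python3 mv.py .5109 .0555 .151 -.031; python3 -c "
from h import *;print(st()['qpos'].round(3),st()['dq'].round(3))"
```

```text
t 15.8 pos [0.5119 0.0557 0.1533] th -0.031 open 0.586 F [ 0.1 -0.1 -0. ] tilt [-0.0535  0.015  -0.9985]
 spin 0.0 shift cm now-axes [-0.09  0.03  0.24] after-spin axes [-0.09  0.03  0.24]
[-0.094  0.042  2.005  0.011  1.149 -0.067] [ 0.001 -0.    -0.001 -0.     0.001 -0.001]
```

Request:
send_rows(motion=[-0.1, 0, 0.3, 0, 0, 0, 0, 0, 0, 0, 0, 0, 0, 0, 0, 0, 0, 0, 0, 0, 0, 0, 0, 0, 0], grip_force=60)

```text
time: 16.3
eef_pos: [0.5149, 0.0556, 0.1529]
tcp_rot: [1.0, -0.016, -0.02, -0.007]
contact_force: [0.5, -0.2, -2.4]
opening: 0.046
```

```bash
python3 mv.py .5109 .0555 .151 -.031
```

```text
t 16.3 pos [0.5149 0.0556 0.1529] th -0.0313 open 0.046 F [ 0.5 -0.2 -2.4] tilt [-0.0404  0.0145 -0.9991]
 spin -0.0003 shift cm now-axes [-0.39  0.02  0.2 ] after-spin axes [-0.39  0.02  0.2 ]
```

Request:
send_rows(motion=[0, 0, -0.6, 0, 0, -1.5, 0, 0, 0, 0, -1.5, 0, 0, 0, 0, -1.5, 0, 0, 0, 0, -1.2, 0, 0, 0, 0])

```text
time: 16.8
eef_pos: [0.4505, 0.0575, 0.1569]
tcp_rot: [0.999, -0.016, -0.031, -0.007]
contact_force: [-0.4, 0.3, -3.0]
opening: 0.046
```

```bash
python3 mv.py .455 .056 .3 -.031
python3 - <<'E'
from held import *
s,im,d,W=shot('wrist','w11.png'); held(W,s,.146)
E
```

```text
t 16.8 pos [0.4505 0.0575 0.1569] th -0.0311 open 0.046 F [-0.4  0.3 -3. ] tilt [-0.0615  0.0156 -0.998 ]
 spin -0.0001 shift cm now-axes [ -0.43  -0.06 -14.31] after-spin axes [ -0.43  -0.06 -14.31]
foot plane [ 0.0779 -0.0662  0.1378] range x 0.0104 0.1198 y -0.0536 0.0443 rect ((0.06519711762666702, -0.00034667178988456726), (0.10774555057287216, 0.10982245951890945), 89.61021423339844)
plate edge y(z) [ 0.01418931 -0.03436408] x med -0.0001017013906789327 x(z) [ 0.00394003 -0.00028587]
label tool [ 0.0898 -0.0046  0.1451] world [0.5313 0.0617 0.0066] foot yaw -0.0301 pitch(z rise to free end) -0.1673
```

View pics/w11.png

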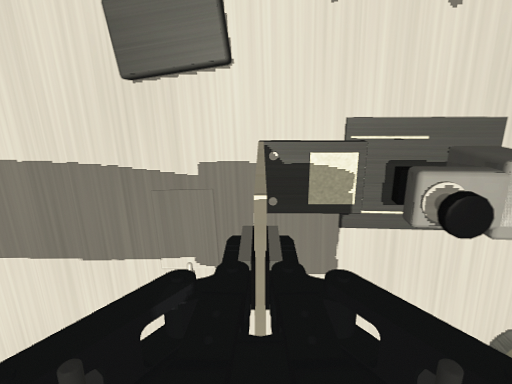

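Run:
```python
from h import *
for nm in ['top','scene']:
    W=np.load(f'c_{nm}.npz')['W']; Q=W.reshape(-1,3); Q=Q[np.isfinite(Q[:,0])]
    Q=Q[(np.abs(Q[:,0]-.5)<.25)&(np.abs(Q[:,1]-.28)<.13)&(Q[:,2]>.19)&(Q[:,2]<.245)]
    yaw=np.radians(84.47); ex=np.array([np.cos(yaw),np.sin(yaw)]); ey=np.array([-ex[1],ex[0]])
    for it in range(3):
        a=Q[:,:2]@ex; b=Q[:,:2]@ey
        # front edge of rail top by bins along b
        top=(np.abs(Q[:,2]-.218)<.004)
        b0,b1=np.percentile(b[top],[.5,99.5]); fr=[]
        pk=[]
        for t in np.arange(b0+.02,b1-.02,.004):
            m=top&(np.abs(b-t)<.002); 
            if m.sum()>2: fr.append((t,np.percentile(a[m],10),np.percentile(a[m],95)))
        fr=np.array(fr); med=np.median(fr[:,1]); ok=np.abs(fr[:,1]-med)<.012
        f=np.polyfit(fr[ok,0],fr[ok,1],1)
        g=np.polyfit(fr[:,0],fr[:,2],1)
    print(nm,'b range',b0,b1,'front a',med,'slope',f[0],'back',np.median(fr[:,2]),'slope',g[0])
    m=(a<med-.02); p=Q[m]; bb=b[m]; 
    for lo in np.arange(b0,b1,.01):
        k=(bb>=lo)&(bb<lo+.01)
        if k.sum()>3: print('  b',round(lo,3),k.sum(),'a min',a[m][k].min().round(4),'b mean',bb[k].mean().round(4),'z',p[k][:,2].mean().round(3),p[k][:,2].max().round(3))
im=cv2.imread('pics/t8.png'); cv2.imwrite('pics/t8a.png',cv2.resize(im[145:275,95:195],None,fx=4.5,fy=4.5,interpolation=cv2.INTER_CUBIC))
```

```text
top b range -0.6492330166064676 -0.29187318611665397 front a 0.3441105928637824 slope 0.005726298005037719 back 0.3598004752438587 slope 0.002000960297233802
  b -0.579 24 a min 0.2811 b mean -0.5723 z 0.226 0.238
  b -0.569 24 a min 0.2813 b mean -0.5663 z 0.224 0.236
  b -0.479 23 a min 0.2804 b mean -0.4718 z 0.226 0.236
  b -0.469 21 a min 0.2815 b mean -0.4665 z 0.225 0.24
  b -0.379 25 a min 0.2806 b mean -0.3723 z 0.225 0.239
  b -0.369 23 a min 0.2831 b mean -0.3665 z 0.225 0.236
scene b range -0.6529099786094341 -0.29554624891100545 front a 0.3446028833555683 slope -0.001247017603219023 back 0.3607676843627865 slope -0.007266591399174771
  b -0.583 84 a min 0.2829 b mean -0.5758 z 0.223 0.236
  b -0.573 43 a min 0.2825 b mean -0.5703 z 0.225 0.236
  b -0.483 83 a min 0.2826 b mean -0.4763 z 0.223 0.236
  b -0.473 36 a min 0.2837 b mean -0.4707 z 0.225 0.236
  b -0.383 90 a min 0.2837 b mean -0.3766 z 0.223 0.235
  b -0.373 26 a min 0.2815 b mean -0.3708 z 0.225 0.235
```

View pics/t8a.png

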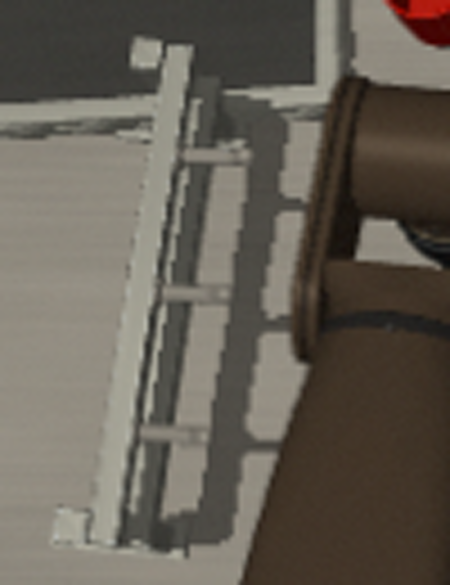

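Request:
send_rows(motion=[0, 0, -3, 0, 0, 0, 0, -4, 0, 0, 0, 0, -4, 0, 0, 0, 0, -3, 0.14, 0, 0, 0, 0, 0.15, 0, 0, 0, 0, 0.15, 0, 0, 0, 0, 0.15, 0, 0, 0, 0, 0.15, 0, 0, 0, 0, 0.15, 0, 0, 0, 0, 0.15, 0, 0, 0, 0, 0.15, 0])

```text
time: 17.95
eef_pos: [0.4498, 0.0565, 0.2908]
tcp_rot: [0.816, -0.575, -0.047, 0.021]
contact_force: [0.2, -0.3, -3.9]
opening: 0.047
```

```bash
python3 lab.py 0 .001 .030 .5938 .2087 .235 -1.667
```

```text
t 17.95 tcp [0.4498 0.0565 0.2908] lab [0.4458 0.0568 0.261 ] tilt [-0.1002  0.0199 -0.9948] th -1.2297 F [ 0.2 -0.3 -3.9] open 0.047
shift cm [ -9.22 -19.23   1.41] spin 0.4373
```

Request:
send_rows(motion=[0, 0, 0, 0.146, 0, 0, 0, 0, 0.146, 0, 0, 0, 0, 0.146, 0, 0, -3, 0, 0, 0, 0, -4, 0, 0, 0, 0, -4, 0, 0, 0])

```text
time: 18.55
eef_pos: [0.5553, 0.0463, 0.2732]
tcp_rot: [-0.667, 0.743, 0.047, -0.035]
contact_force: [0.4, 0.4, -1.9]
opening: 0.047
```

```bash
python3 lab.py 0 .001 .030 .5938 .2087 .235 -1.667
```

```text
t 18.55 tcp [0.5553 0.0463 0.2732] lab [0.5508 0.0471 0.2435] tilt [-0.1151  0.0234 -0.9931] th -1.6799 F [ 0.4  0.4 -1.9] open 0.047
shift cm [-16.52  -2.61   0.73] spin -0.0129
```

Request:
send_rows(motion=[0, 0, 0, -0.013, 0, 0, 0, 0, 0, 0, 0, 0, 0, 0, 0, 0, 0, 0, 0, 0, 0, 0, 0, 0, 0])

```text
time: 19.05
eef_pos: [0.5557, 0.046, 0.2669]
tcp_rot: [-0.671, 0.739, 0.052, -0.038]
contact_force: [0.2, 0.5, -2.5]
opening: 0.046
```

```bash
python3 lab.py 0 .001 .030 .5938 .2087 .235 -1.667;python3 -c "
from h import *;s=st();print(s['qpos'].round(3),s['dq'].round(3),s['joint_efforts'].round(1))"
```

```text
t 19.05 tcp [0.5557 0.046  0.2669] lab [0.5509 0.0468 0.2372] tilt [-0.1261  0.0253 -0.9917] th -1.6679 F [ 0.2  0.5 -2.5] open 0.046
shift cm [-16.52  -2.73   0.09] spin -0.0009
[-0.105  0.072  1.76   0.012  1.437  1.56 ] [ 0.003 -0.015  0.008  0.     0.005  0.002] [ -0.1 -33.5 -30.8  -0.1   0.4   0. ]
```

Request:
send_rows(motion=[-4.1, -0.7, -0.2, 0, 0, -4.1, -0.7, -0.2, 0, 0, -4.1, -0.7, -0.2, 0, 0, -3.0, -0.6, -0.2, 0, 0])

```text
time: 19.45
eef_pos: [0.5977, 0.1959, 0.2764]
tcp_rot: [-0.668, 0.742, 0.05, -0.037]
contact_force: [-0.1, -0.5, -3.2]
opening: 0.047
```

```bash
python3 lab.py 0 .001 .030 .5938 .2087 .228 -1.667;python3 - <<'E'
from held import *
s,im,d,W=shot('wrist','w12.png'); np.savez('w12',W=W)
M=R.from_quat(s['tcp_rot']).as_matrix(); L=(W-s['eef_pos'])@M
m=(np.abs(L[...,0])<.006)&(L[...,2]>.01)&(L[...,2]<.11)&(L[...,1]<-.02)&(L[...,1]>-.05)
P=L[m];f=np.polyfit(P[:,2],P[:,1],1); print('edge',f,np.median(P[:,0]))
ex=np.array([.0964,.9953]);ey=np.array([-.9953,.0964])
Q=W.reshape(-1,3);Q=Q[np.isfinite(Q[:,0])];a=Q[:,:2]@ex;b=Q[:,:2]@ey
m=(a>.27)&(a<.34)&(Q[:,2]>.19)&(Q[:,2]<.25)&(b>-.64)&(b<-.3)
for lo in np.arange(-.64,-.3,.01):
    k=m&(b>=lo)&(b<lo+.01)
    if k.sum()>5: print(round(lo,3),k.sum(),'a',a[k].min().round(4),'b',b[k].mean().round(4),'z',Q[k][:,2].min().round(3),Q[k][:,2].max().round(3))
E
```

```text
t 19.45 tcp [0.5977 0.1959 0.2764] lab [0.5931 0.1967 0.2467] tilt [-0.1216  0.0244 -0.9923] th -1.6758 F [-0.1 -0.5 -3.2] open 0.047
shift cm [-1.18 -0.18  1.88] spin -0.0088
edge [-0.00684961 -0.03466678] -0.000518539456974458
-0.59 47 a 0.3378 b -0.5816 z 0.202 0.217
-0.58 1353 a 0.2804 b -0.5751 z 0.197 0.237
-0.57 208 a 0.2815 b -0.5678 z 0.206 0.235
```

View pics/w12.png

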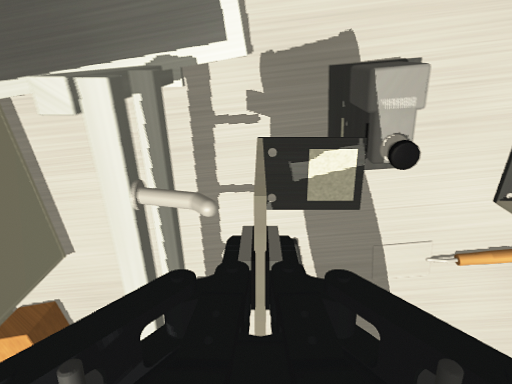

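Request:
send_rows(motion=[-0.6, -0.2, 1.0, -0.008, 0, -0.4, 0, 0.5, 0, 0])

```text
time: 19.7
eef_pos: [0.5996, 0.2122, 0.2628]
tcp_rot: [-0.673, 0.737, 0.05, -0.033]
contact_force: [-0.5, -0.3, -3.7]
opening: 0.047
```

```bash
python3 lab.py -.0005 0 .030 .6007 .2794 .2255 -1.667
```

```text
t 19.7 tcp [0.5996 0.2122 0.2628] lab [0.5962 0.2135 0.2331] tilt [-0.1159  0.0292 -0.9928] th -1.6623 F [-0.5 -0.3 -3.7] open 0.047
shift cm [-6.58  0.05  0.89] spin 0.0047
```

Request:
send_rows(motion=[0, 0, 0.6, 0, 0, -1.5, 0, 0.0, 0, 0])

```text
time: 19.9
eef_pos: [0.599, 0.2255, 0.255]
tcp_rot: [-0.672, 0.738, 0.05, -0.035]
contact_force: [0.8, -0.4, -3.6]
opening: 0.047
```

```bash
python3 lab.py -.0005 0 .030 .6007 .2794 .2255 -1.667
```

```text
t 19.9 tcp [0.599  0.2255 0.255 ] lab [0.5955 0.2268 0.2252] tilt [-0.119   0.0274 -0.9925] th -1.6649 F [ 0.8 -0.4 -3.6] open 0.047
shift cm [-5.28 -0.03  0.05] spin 0.0021
```

Request:
send_rows(motion=[-1.5, 0, -0.1, 0, 0, -1.5, 0, -0.1, 0, 0])

```text
time: 20.1
eef_pos: [0.602, 0.256, 0.257]
tcp_rot: [-0.671, 0.739, 0.051, -0.035]
contact_force: [-0.6, -5.3, -12.1]
opening: 0.049
```

```bash
python3 lab.py -.0005 0 .030 .6007 .2794 .2255 -1.667;python3 - <<'E'
from held import *
s,im,d,W=shot('wrist','w13.png')
E
```

```text
t 20.1 tcp [0.602 0.256 0.257] lab [0.5984 0.2573 0.2273] tilt [-0.1201  0.0273 -0.9924] th -1.6675 F [ -0.6  -5.3 -12.1] open 0.049
shift cm [-2.22 -0.04  0.21] spin -0.0005
```

View pics/w13.png

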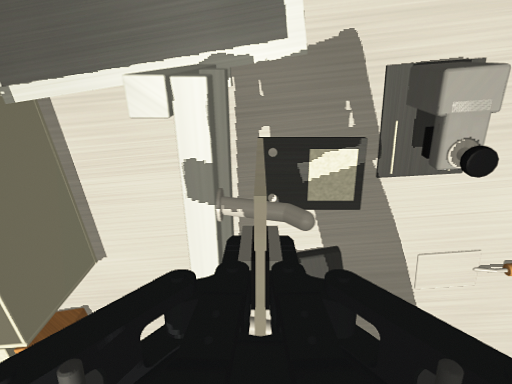

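Request:
send_rows(motion=[0, 0, 0.6, 0, 0, -1.0, 0, 0.2, 0, 0])

```text
time: 20.35
eef_pos: [0.6021, 0.269, 0.2487]
tcp_rot: [-0.672, 0.738, 0.05, -0.035]
contact_force: [0.5, -1.3, -4.4]
opening: 0.049
```

```bash
python3 lab.py -.0005 0 .030 .6007 .2794 .2 -1.667
```

```text
t 20.35 tcp [0.6021 0.269  0.2487] lab [0.5986 0.2703 0.219 ] tilt [-0.1195  0.0274 -0.9925] th -1.6651 F [ 0.5 -1.3 -4.4] open 0.049
shift cm [-0.89 -0.36  1.88] spin 0.0019
```

Request:
send_rows(motion=[-0.6, 0, 0.3, 0, 0, -0.2, 0, 0.5, 0, 0, 0, 0, 0.4, 0, 0])

```text
time: 20.65
eef_pos: [0.6019, 0.2797, 0.2372]
tcp_rot: [-0.673, 0.738, 0.05, -0.034]
contact_force: [0.5, -0.4, -3.3]
opening: 0.048
```

```bash
python3 lab.py -.0005 0 .030 .6007 .2794 .2 -1.667
```

```text
t 20.65 tcp [0.6019 0.2797 0.2372] lab [0.5984 0.2811 0.2074] tilt [-0.1175  0.0287 -0.9927] th -1.664 F [ 0.5 -0.4 -3.3] open 0.048
shift cm [ 0.16 -0.33  0.7 ] spin 0.003
```

Request:
send_rows(motion=[0, 0, 0.5, 0, 0, 0, 0, 0.4, 0, 0])

```text
time: 20.85
eef_pos: [0.6007, 0.2797, 0.2274]
tcp_rot: [-0.672, 0.738, 0.05, -0.034]
contact_force: [0.0, -0.8, -3.6]
opening: 0.044
```

```bash
python3 lab.py -.0005 0 .030 .6007 .2794 .2 -1.667; python3 -c "
from h import *
shot('wrist','w14.png')"
```

```text
t 20.85 tcp [0.6007 0.2797 0.2274] lab [0.5972 0.2811 0.1976] tilt [-0.1176  0.0286 -0.9927] th -1.6643 F [ 0.  -0.8 -3.6] open 0.044
shift cm [ 0.13 -0.33 -0.28] spin 0.0027
```

View pics/w14.png

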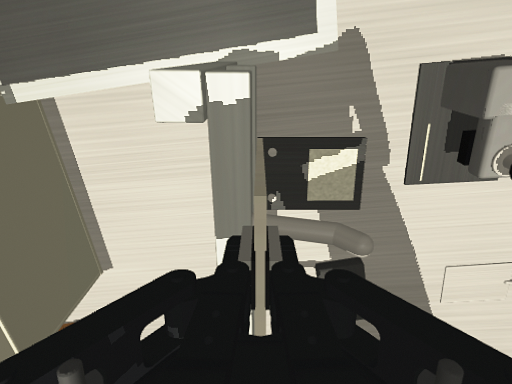

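Request:
send_rows(motion=[0, 0, 0.3, 0, 0, 0, 0, 0.1, 0, 0])

```text
time: 21.1
eef_pos: [0.6004, 0.2796, 0.2242]
tcp_rot: [-0.672, 0.738, 0.05, -0.034]
contact_force: [-0.4, -0.8, 2.1]
opening: 0.043
```

```bash
python3 lab.py -.0005 0 .030 .6007 .2794 .2 -1.667
```

```text
t 21.1 tcp [0.6004 0.2796 0.2242] lab [0.597  0.2809 0.1944] tilt [-0.117   0.0291 -0.9927] th -1.6649 F [-0.4 -0.8  2.1] open 0.043
shift cm [ 0.11 -0.32 -0.6 ] spin 0.0021
```

Request:
send_rows(motion=[0, 0, 0, 0, 3, 0, 0, -0.2, 0, 3, 0, 0, -2, 0, 3, 0, 0, -4, 0, 3, 0, 0, -4, 0, 3])

```text
time: 21.6
eef_pos: [0.6103, 0.2757, 0.3225]
tcp_rot: [-0.672, 0.738, 0.053, -0.039]
contact_force: [-0.1, 0.3, -0.2]
opening: 0.353
```

```bash
python3 mv.py .41 -.32 .35 -.77;python3 - <<'E'
from h import *
s,im,d,W=shot('wrist','w15.png'); s,im2,d,W2=shot('scene','s15.png')
a=im2[170:330,280:500]
cv2.imwrite('pics/m15.png',np.hstack([cv2.resize(a,(440,320),interpolation=cv2.INTER_CUBIC),cv2.resize(im,(360,320))])[:,:,::-1])
E
```

```text
t 21.6 pos [0.6103 0.2757 0.3225] th -1.6651 open 0.353 F [-0.1  0.3 -0.2] tilt [-0.1281  0.0256 -0.9914]
 spin -0.8951 shift cm now-axes [61.15 14.68 -1.69] after-spin axes [26.79 56.89 -1.69]
```

View pics/m15.png

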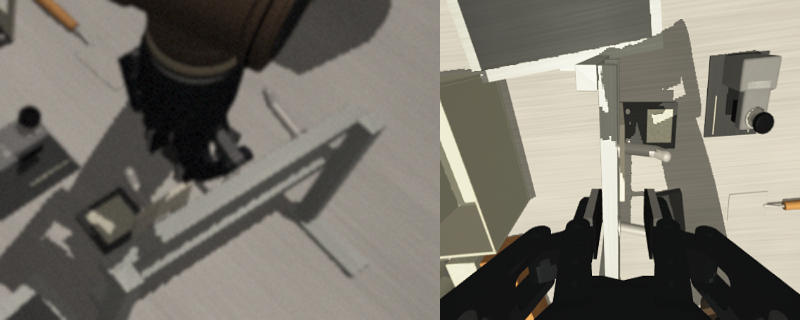

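```bash
cat > path.py <<'E'
from mv import *
# path.py x y z th n gripper_cm : simultaneous straight move and spin
a=[float(v) for v in sys.argv[1:]]
s=st(); M=R.from_quat(s['tcp_rot']).as_matrix(); d=np.array(a[:3])-s['eef_pos']; n=int(a[4])
sp=-((a[3]-theta(s)+np.pi)%(2*np.pi)-np.pi)
w=np.ones(n); w[0]=.6; w[-1]=.6; w/=w.sum(); ang=0; out=[]
for k in range(n):
    v=(M@R.from_euler('z',ang).as_matrix()).T@(d*w[k]*100); out+= [f'{v[0]:.1f}',f'{v[1]:.1f}',f'{v[2]:.1f}',f'{sp*w[k]:.3f}',f'{a[5]:g}']; ang+=sp*w[k]
print('t',round(s['time'],2),'pos',s['eef_pos'].round(3),'tilt',M[:,2].round(4),'th',round(theta(s),3)); print(', '.join(out))
E
python3 path.py .49 -.05 .30 -.77 10 0
```

```text
t 21.7 pos [0.613 0.276 0.33 ] tilt [-0.1137  0.0294 -0.9931] th -1.665
2.2, 0.6, 0.2, -0.058, 0, 3.6, 1.2, 0.4, -0.097, 0, 3.5, 1.5, 0.4, -0.097, 0, 3.3, 1.8, 0.4, -0.097, 0, 3.1, 2.2, 0.4, -0.097, 0, 2.9, 2.5, 0.4, -0.097, 0, 2.6, 2.7, 0.4, -0.097, 0, 2.4, 3.0, 0.4, -0.097, 0, 2.1, 3.2, 0.4, -0.097, 0, 1.0, 2.0, 0.2, -0.058, 0
```

Request:
send_rows(motion=[2.2, 0.6, 0.2, -0.058, 0, 3.6, 1.2, 0.4, -0.097, 0, 3.5, 1.5, 0.4, -0.097, 0, 3.3, 1.8, 0.4, -0.097, 0, 3.1, 2.2, 0.4, -0.097, 0, 2.9, 2.5, 0.4, -0.097, 0, 2.6, 2.7, 0.4, -0.097, 0, 2.4, 3.0, 0.4, -0.097, 0, 2.1, 3.2, 0.4, -0.097, 0, 1.0, 2.0, 0.2, -0.058, 0])

```text
time: 22.7
eef_pos: [0.4916, -0.061, 0.2993]
tcp_rot: [0.933, -0.355, -0.052, 0.005]
contact_force: [0.7, -0.2, 0.6]
opening: 0.002
```

```bash
python3 mv.py .49 -.05 .01 -.77
```

```text
t 22.7 pos [ 0.4916 -0.061   0.2993] th -0.73 open 0.002 F [ 0.7 -0.2  0.6] tilt [-0.1006  0.0284 -0.9945]
 spin 0.04 shift cm now-axes [ 1.87 -2.04 28.82] after-spin axes [ 1.78 -2.11 28.82]
```

Request:
send_rows(motion=[0.2, -0.3, 4, 0.04, 0, 0.3, -0.3, 4, 0, 0, 0.3, -0.3, 4, 0, 0, 0.3, -0.3, 4, 0, 0, 0.3, -0.3, 4, 0, 0, 0.2, -0.3, 3, 0, 0, 0.2, -0.2, 2, 0, 0])

```text
time: 23.4
eef_pos: [0.4985, -0.0587, 0.0471]
tcp_rot: [0.925, -0.378, -0.042, 0.006]
contact_force: [0.0, 1.2, -0.6]
opening: -0.002
```

```bash
python3 mv.py .49 -.05 .0 -.77
```

```text
t 23.4 pos [ 0.4985 -0.0587  0.0471] th -0.7779 open -0.002 F [ 0.   1.2 -0.6] tilt [-0.0811  0.0212 -0.9965]
 spin -0.0079 shift cm now-axes [-0.87 -0.23  4.78] after-spin axes [-0.87 -0.23  4.78]
```

Request:
send_rows(motion=[0, 0, 2, 0, 0, 0, 0, 1.5, 0, 0, 0, 0, 0.5, 0, 0, 0, 0, 0.4, 0, 0])

```text
time: 23.8
eef_pos: [0.4933, -0.0574, 0.0001]
tcp_rot: [0.925, -0.378, -0.044, 0.006]
contact_force: [-8.5, 2.8, 32.8]
opening: -0.002
```

```bash
python3 mv.py .49 -.05 .0 -.77
```

```text
t 23.8 pos [ 4.933e-01 -5.740e-02  1.000e-04] th -0.7778 open -0.002 F [-8.5  2.8 32.8] tilt [-0.0859  0.0223 -0.9961]
 spin -0.0078 shift cm now-axes [-0.75 -0.3   0.05] after-spin axes [-0.75 -0.3   0.05]
```

Request:
send_rows(motion=[-0.3, 0.3, 0.1, 0, 0, -0.3, 0.3, 0.2, 0, 0])

```text
time: 24.0
eef_pos: [0.4878, -0.0583, 0.0006]
tcp_rot: [0.925, -0.378, -0.041, 0.006]
contact_force: [1.5, 0.9, 2.4]
opening: 0.0
```

```bash
python3 mv.py .49 -.05 .0 -.77
```

```text
t 24.0 pos [ 0.4878 -0.0583  0.0006] th -0.7774 open 0.0 F [1.5 0.9 2.4] tilt [-0.0793  0.0204 -0.9966]
 spin -0.0074 shift cm now-axes [-0.42 -0.75  0.06] after-spin axes [-0.42 -0.75  0.06]
```

Request:
send_rows(motion=[-0.3, 0.3, 0.5, 0, 0, -0.3, 0.3, 0.5, 0, 0, -0.3, 0.3, 0.5, 0, 0])

```text
time: 24.3
eef_pos: [0.4878, -0.0586, 0.0001]
tcp_rot: [0.924, -0.381, -0.028, -0.0]
contact_force: [0.2, 6.6, 19.4]
opening: 0.003
```

```bash
python3 mv.py .49 -.05 .0 -.77
```

```text
t 24.3 pos [ 4.878e-01 -5.860e-02  1.000e-04] th -0.7819 open 0.003 F [ 0.2  6.6 19.4] tilt [-0.0511  0.0214 -0.9985]
 spin -0.0119 shift cm now-axes [-0.45 -0.76  0.01] after-spin axes [-0.44 -0.77  0.01]
```

Request:
send_rows(motion=[-0.4, 0.1, 0.5, 0, 0, -0.4, 0.1, 0.5, 0, 0, -0.4, 0.1, 0.5, 0, 0])

```text
time: 24.6
eef_pos: [0.4879, -0.0584, -0.0]
tcp_rot: [0.925, -0.379, -0.015, 0.002]
contact_force: [-4.2, -1.8, 21.2]
opening: 0.001
```

```bash
python3 mv.py .49 -.05 .0 -.77
```

```text
t 24.6 pos [ 0.4879 -0.0584 -0.    ] th -0.7769 open 0.001 F [-4.2 -1.8 21.2] tilt [-0.0304  0.0076 -0.9995]
 spin -0.0069 shift cm now-axes [-0.44 -0.74 -0.  ] after-spin axes [-0.43 -0.75 -0.  ]
```

Request:
send_rows(motion=[-0.4, 0.3, 0.5, 0, 0, -0.4, 0.3, 0.5, 0, 0, -0.4, 0.3, 0.5, 0, 0, -0.4, 0.3, 0.5, 0, 0])

```text
time: 25.0
eef_pos: [0.4878, -0.0585, -0.0]
tcp_rot: [0.925, -0.381, 0.005, -0.003]
contact_force: [-1.1, 4.0, 20.7]
opening: -0.004
```

```bash
python3 mv.py .49 -.05 .0 -.77
```

```text
t 25.0 pos [ 0.4878 -0.0585 -0.    ] th -0.7819 open -0.004 F [-1.1  4.  20.7] tilt [ 0.0123  0.0024 -0.9999]
 spin -0.0119 shift cm now-axes [-0.44 -0.76  0.  ] after-spin axes [-0.43 -0.76  0.  ]
```

Request:
send_rows(motion=[-0.4, 0.3, 0.5, 0, 0, -0.4, 0.3, 0.5, 0, 0, 0, 0, -4, 0, 8.5, 0, 0, -5, 0, 8.5, 0, 0, -5, 0, 8.5, 0, 0, -5, 0, 8.5, 0, 0, -5, 0, 8.5, 0, 0, -4, 0, 8.5])

```text
time: 25.8
eef_pos: [0.4742, -0.0572, 0.2826]
tcp_rot: [0.924, -0.382, 0.011, -0.006]
contact_force: [0.5, -0.3, 0.3]
opening: 0.989
```

```bash
python3 path.py .425 -.31 .29 -.77 7 8.5
```

```text
t 25.8 pos [ 0.474 -0.057  0.283] tilt [ 0.0244  0.0018 -0.9997] th -0.784
1.4, 2.1, -0.1, -0.001, 8.5, 2.3, 3.5, -0.1, -0.002, 8.5, 2.3, 3.5, -0.1, -0.002, 8.5, 2.3, 3.5, -0.1, -0.002, 8.5, 2.3, 3.5, -0.1, -0.002, 8.5, 2.3, 3.5, -0.1, -0.002, 8.5, 1.4, 2.1, -0.1, -0.001, 8.5
```

Request:
send_rows(motion=[1.4, 2.1, 0, 0, 8.5, 2.3, 3.5, 0, 0, 8.5, 2.3, 3.5, 0, 0, 8.5, 2.3, 3.5, 0, 0, 8.5, 2.3, 3.5, 0, 0, 8.5, 2.3, 3.5, 0, 0, 8.5, 1.4, 2.1, 0, 0, 8.5])

```text
time: 26.5
eef_pos: [0.4239, -0.3188, 0.2958]
tcp_rot: [0.926, -0.378, 0.025, -0.004]
contact_force: [-0.2, 0.3, 0.1]
opening: 0.994
```

```bash
python3 - <<'E'
from plate import *
s,im,d,W=shot('wrist','w16.png')
print(s['dq'].round(2)); s=st(); W=cloud('wrist',cams.read_camera('wrist')[1],s)
plate(W,(.413,-.3235),.15); tagfit(near(W,(.4473,-.3565),.078),.15)
E
python3 mv.py .413 -.3235 .122 -.77
```

```text
[-0.41  0.25 -0.23  0.04 -0.01 -0.42]
plate top mid [ 0.4111 -0.3225] len 0.0692 normal ang -0.7697 thk [-0.0024  0.0024] z 0.1491 362
tag 0.15 xy [ 0.4453 -0.3555] yaw -0.7677 cost 0.00076 foot x [-0.044  0.049] y [-0.034  0.034] plate x [-0.0498 -0.0475 -0.0453] y [-0.034  0.035] ztop 0.15
t 26.6 pos [ 0.4238 -0.3191  0.2955] th -0.7776 open 0.994 F [0.7 0.2 0.1] tilt [ 0.0492 -0.0107 -0.9987]
 spin -0.0076 shift cm now-axes [-1.2   1.54 17.28] after-spin axes [-1.22  1.53 17.28]
```

View pics/w16.png

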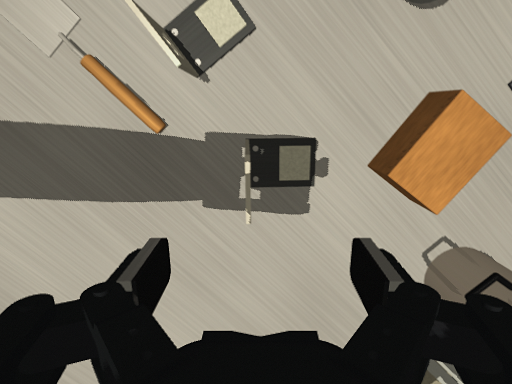

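```bash
python3 path.py .411 -.3225 .165 -.77 5 8.5
```

```text
t 26.6 pos [ 0.424 -0.319  0.296] tilt [ 0.0492 -0.0107 -0.9987] th -0.778
-0.2, 0.2, 1.9, -0.001, 8.5, -0.3, 0.4, 3.1, -0.002, 8.5, -0.3, 0.4, 3.1, -0.002, 8.5, -0.3, 0.4, 3.1, -0.002, 8.5, -0.2, 0.2, 1.9, -0.001, 8.5
```

Request:
send_rows(motion=[-0.2, 0.2, 1.9, -0.004, 8.5, -0.3, 0.3, 3.1, -0.004, 8.5, -0.3, 0.4, 3.1, 0, 8.5, -0.3, 0.4, 3.1, 0, 8.5, -0.1, 0.2, 1.5, 0, 8.5])

```text
time: 27.1
eef_pos: [0.4126, -0.3217, 0.1685]
tcp_rot: [0.927, -0.375, 0.03, -0.003]
contact_force: [-0.0, -0.0, 0.6]
opening: 0.996
```

```bash
python3 mv.py .411 -.3225 .122 -.77
python3 - <<'E'
from plate import *
s=st(); im,d=cams.read_camera('wrist'); W=cloud('wrist',d,s); plate(W,(.411,-.3225),.15)
E
```

```text
t 27.1 pos [ 0.4126 -0.3217  0.1685] th -0.7689 open 0.996 F [-0.  -0.   0.6] tilt [ 0.0571 -0.0171 -0.9982]
 spin 0.0011 shift cm now-axes [-0.31  0.3   4.64] after-spin axes [-0.3   0.3   4.64]
plate top mid [ 0.4113 -0.3222] len 0.0688 normal ang -0.7718 thk [-0.0025  0.0025] z 0.1491 1048
```

Request:
send_rows(motion=[-0.1, 0.1, 2, 0, 8.5, -0.1, 0.1, 1.6, 0, 8.5, -0.1, 0, 0.8, 0, 8.5])

```text
time: 27.45
eef_pos: [0.412, -0.3192, 0.1234]
tcp_rot: [0.927, -0.374, 0.03, -0.003]
contact_force: [-0.7, 0.4, -0.0]
opening: 0.992
```

```bash
python3 mv.py .4113 -.3222 .122 -.77
```

```text
t 27.45 pos [ 0.412  -0.3192  0.1234] th -0.7669 open 0.992 F [-0.7  0.4 -0. ] tilt [ 0.0575 -0.0165 -0.9982]
 spin 0.0031 shift cm now-axes [0.15 0.27 0.14] after-spin axes [0.15 0.27 0.14]
```

Request:
send_rows(motion=[0.1, 0.3, 0.2, 0.003, 0, 0, 0, 0, 0, 0, 0, 0, 0.1, 0, 0, 0, 0, 0.1, 0, 0, 0, 0, 0, 0, 0], grip_force=60)

```text
time: 27.95
eef_pos: [0.4124, -0.3224, 0.1223]
tcp_rot: [0.927, -0.374, 0.032, -0.002]
contact_force: [-0.5, 0.4, 0.4]
opening: 0.14
```

```bash
python3 path.py .445 .06 .27 -.031 11 0
```

```text
t 27.95 pos [ 0.412 -0.322  0.122] tilt [ 0.0605 -0.0196 -0.998 ] th -0.769
-1.4, -1.8, -0.9, -0.043, 0, -2.2, -3.1, -1.5, -0.072, 0, -1.9, -3.2, -1.5, -0.072, 0, -1.7, -3.3, -1.5, -0.072, 0, -1.5, -3.4, -1.5, -0.072, 0, -1.2, -3.5, -1.5, -0.072, 0, -0.9, -3.6, -1.5, -0.072, 0, -0.7, -3.7, -1.5, -0.072, 0, -0.4, -3.7, -1.5, -0.072, 0, -0.1, -3.7, -1.5, -0.072, 0, 0.1, -2.2, -0.9, -0.043, 0
```

Still closing (opening 0.14), so I give it two more rows.

Request:
send_rows(motion=[0, 0, 0, 0, 0, 0, 0, 0, 0, 0])

```text
time: 28.15
eef_pos: [0.4118, -0.3218, 0.1226]
tcp_rot: [0.927, -0.374, 0.03, -0.003]
contact_force: [0.8, 0.1, -1.3]
opening: 0.046
```

```bash
python3 mv.py .445 .06 .27 -.031
```

```text
t 28.15 pos [ 0.4118 -0.3218  0.1226] th -0.7685 open 0.046 F [ 0.8  0.1 -1.3] tilt [ 0.0586 -0.0175 -0.9981]
 spin -0.7375 shift cm now-axes [-23.31 -30.2  -15.19] after-spin axes [  3.05 -38.03 -15.19]
```

Request:
send_rows(motion=[0, 0, -3, 0, 0, 0, 0, -4.5, 0, 0, 0, 0, -4.5, 0, 0, 0, 0, -4, 0, 0])

```text
time: 28.55
eef_pos: [0.3975, -0.3136, 0.2729]
tcp_rot: [0.927, -0.375, 0.017, -0.01]
contact_force: [0.3, -0.3, -3.8]
opening: 0.044
```

```bash
python3 path.py .445 .06 .275 -.031 10 0
```

```text
t 28.55 pos [ 0.398 -0.314  0.273] tilt [ 0.0394  0.0051 -0.9992] th -0.769
-1.5, -2.0, 0.0, -0.048, 0, -2.3, -3.4, 0.0, -0.080, 0, -2.0, -3.6, 0.0, -0.080, 0, -1.7, -3.7, 0.0, -0.080, 0, -1.4, -3.8, 0.0, -0.080, 0, -1.1, -3.9, 0.0, -0.080, 0, -0.8, -4.0, 0.0, -0.080, 0, -0.5, -4.1, 0.0, -0.080, 0, -0.1, -4.1, 0.0, -0.080, 0, 0.1, -2.5, 0.0, -0.048, 0
```

Request:
send_rows(motion=[-1.4, -2.0, -0.2, -0.048, 0, -2.1, -3.5, -0.1, -0.08, 0, -1.8, -3.7, -0.1, -0.08, 0, -1.5, -3.8, -0.1, -0.08, 0, -1.2, -3.9, -0.1, -0.08, 0, -0.9, -4.0, -0.1, -0.08, 0, -0.6, -4.1, -0.1, -0.08, 0, -0.3, -4.1, -0.1, -0.08, 0, 0, -4.1, -0.1, -0.08, 0, 0.2, -2.0, -0.1, -0.048, 0])

```text
time: 29.55
eef_pos: [0.457, 0.0635, 0.283]
tcp_rot: [1.0, -0.006, 0.018, 0.0]
contact_force: [0.3, 0.1, -4.1]
opening: 0.047
```

```bash
python3 - <<'E'
from held import *
s=st(); cams.read_camera('wrist'); s,im,d,W=shot('wrist','w17.png'); print(s['dq'].round(2)); held(W,s,.1225-.008)
E
python3 lab.py .0665 0 .1145 .519 .055 .020 -.031
```

```text
[-0.07 -0.01  0.01 -0.03  0.01 -0.  ]
foot plane [ 0.0008 -0.0252  0.1154] range x 0.0104 0.0962 y -0.0313 0.0371 rect ((0.0534261018037796, 0.003394894301891327), (0.07021510601043701, 0.08668861538171768), 89.81571960449219)
plate edge y(z) [ 0.02275698 -0.03423512] x med -0.0007957218403406334 x(z) [-0.00314022 -0.00066128]
label tool [0.0662 0.0029 0.1154] world [0.5274 0.0623 0.17  ] foot yaw -0.0098 pitch(z rise to free end) 0.0336
t 29.65 tcp [0.4571 0.0632 0.2829] lab [0.5276 0.0623 0.1708] tilt [ 3.540e-02 -5.000e-04 -9.994e-01] th -0.0124 F [-0.4  0.1 -3.6] open 0.043
shift cm [-1.38  0.74 15.04] spin 0.0186
```

View pics/w17.png

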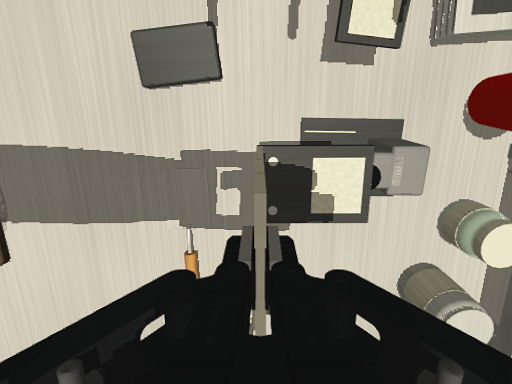

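```bash
python3 lab.py .0665 .0029 .1154 .5185 .055 .032 -.031
```

```text
t 29.65 tcp [0.4571 0.0632 0.2829] lab [0.5276 0.0594 0.1699] tilt [ 3.540e-02 -5.000e-04 -9.994e-01] th -0.0124 F [-0.4  0.1 -3.6] open 0.043
shift cm [-1.39  0.45 13.75] spin 0.0186
```

Request:
send_rows(motion=[-0.8, 0.2, -0.1, 0.018, 0, -0.6, 0.2, 2, 0, 0, 0, 0, 3.5, 0, 0, 0, 0, 3.5, 0, 0, 0, 0, 2.5, 0, 0])

```text
time: 30.15
eef_pos: [0.4461, 0.0553, 0.1676]
tcp_rot: [1.0, -0.02, 0.021, 0.001]
contact_force: [0.1, 0.5, -3.6]
opening: 0.046
```

```bash
python3 lab.py .0665 .0029 .1154 .5185 .055 .021 -.031
```

```text
t 30.15 tcp [0.4461 0.0553 0.1676] lab [0.5171 0.0493 0.0551] tilt [ 0.0411 -0.0037 -0.9991] th -0.0402 F [ 0.1  0.5 -3.6] open 0.046
shift cm [-0.03 -0.58  3.41] spin -0.0092
```

Request:
send_rows(motion=[0, -0.4, 1.5, -0.009, 0, 0, -0.2, 1.3, 0, 0, 0, 0, 0.2, 0, 0])

```text
time: 30.45
eef_pos: [0.4411, 0.0579, 0.1302]
tcp_rot: [1.0, -0.02, 0.013, 0.002]
contact_force: [-0.6, 0.5, -3.8]
opening: 0.046
```

```bash
python3 lab.py .0665 .0029 .1154 .5775 .0533 .019 -.031
python3 - <<'E'
from held import *
s,im,d,W=shot('wrist','w18.png'); 
cv2.imwrite('pics/w18a.png',cv2.resize(im[90:260,230:480,::-1],None,fx=3.2,fy=3.2,interpolation=cv2.INTER_CUBIC))
E
```

```text
t 30.45 tcp [0.4411 0.0579 0.1302] lab [0.5105 0.0519 0.0167] tilt [ 0.0268 -0.0038 -0.9996] th -0.0404 F [-0.6  0.5 -3.8] open 0.046
shift cm [ 6.69 -0.41 -0.06] spin -0.0094
```

View pics/w18a.png

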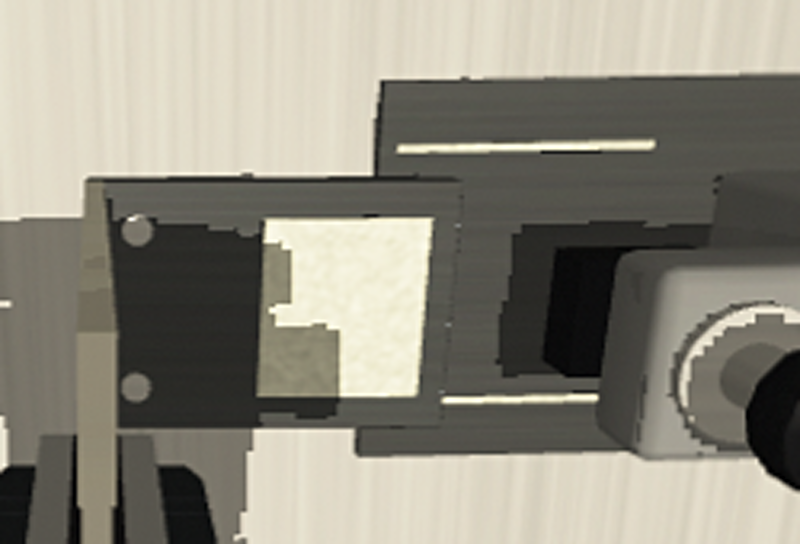

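Request:
send_rows(motion=[1.4, -0.2, 0, -0.009, 0, 1.6, -0.1, 0, 0, 0, 1.6, -0.1, 0, 0, 0])

```text
time: 30.8
eef_pos: [0.4873, 0.058, 0.1336]
tcp_rot: [1.0, -0.018, 0.014, 0.002]
contact_force: [-0.1, -0.3, -3.8]
opening: 0.046
```

```bash
python3 lab.py .0665 .0029 .1154 .5775 .0533 .0145 -.031
```

```text
t 30.8 tcp [0.4873 0.058  0.1336] lab [0.5569 0.0521 0.0201] tilt [ 0.028  -0.0049 -0.9996] th -0.0359 F [-0.1 -0.3 -3.8] open 0.046
shift cm [ 2.04 -0.19  0.62] spin -0.0049
```

Request:
send_rows(motion=[1.1, -0.1, 0.2, -0.005, 0, 0.7, -0.1, 0.2, 0, 0, 0.1, 0, 0, 0, 0])

```text
time: 31.1
eef_pos: [0.5102, 0.0575, 0.1328]
tcp_rot: [1.0, -0.017, 0.017, 0.003]
contact_force: [0.3, 0.3, -2.8]
opening: 0.042
```

```bash
python3 lab.py .0665 .0029 .1154 .5775 .0533 .0135 -.031
```

```text
t 31.1 tcp [0.5102 0.0575 0.1328] lab [0.5803 0.0517 0.0197] tilt [ 0.0331 -0.0057 -0.9994] th -0.0336 F [ 0.3  0.3 -2.8] open 0.042
shift cm [-0.31 -0.15  0.61] spin -0.0026
```

Request:
send_rows(motion=[-0.2, -0.1, 0.3, 0, 0, 0, -0.1, 0.3, 0, 0])

```text
time: 31.3
eef_pos: [0.508, 0.0594, 0.1269]
tcp_rot: [1.0, -0.017, 0.016, 0.003]
contact_force: [-3.3, -2.3, 9.8]
opening: 0.044
```

```bash
python3 lab.py .0665 .0029 .1154 .5775 .0533 .0135 -.031
```

```text
t 31.3 tcp [0.508  0.0594 0.1269] lab [0.5781 0.0536 0.0137] tilt [ 0.0327 -0.006  -0.9994] th -0.0339 F [-3.3 -2.3  9.8] open 0.044
shift cm [-0.06  0.03  0.02] spin -0.0029
```

Request:
send_rows(motion=[0, 0, -0.1, 0, 0, 0, 0, 0, 0, 4, 0, 0, 0, 0, 4, 0, 0, -3, 0, 4, 0, 0, -4, 0, 4, 0, 0, -3, 0, 4])

```text
time: 31.9
eef_pos: [0.5023, 0.0606, 0.228]
tcp_rot: [1.0, -0.017, 0.014, 0.002]
contact_force: [0.8, -1.3, 0.4]
opening: 0.466
```

```bash
python3 - <<'E'
from plate import *
s=st(); cams.read_camera('wrist'); s,im,d,W=shot('wrist','w19.png'); m=plate(W,(.51,.056),.154)
n=-.031;print('label',m+.0675*np.array([np.cos(n),np.sin(n)]))
E
python3 mv.py .577 .0537 .2 -.031
```

```text
plate top mid [0.5093 0.0558] len 0.0691 normal ang -0.0424 thk [-0.0024  0.0025] z 0.1531 593
label [0.57678816 0.05368167]
t 32.0 pos [0.505  0.0604 0.232 ] th -0.0334 open 0.468 F [1.2 0.4 0.5] tilt [ 0.0377 -0.0061 -0.9993]
 spin -0.0024 shift cm now-axes [7.09 0.41 3.47] after-spin axes [7.09 0.43 3.47]
```

View pics/w19.png

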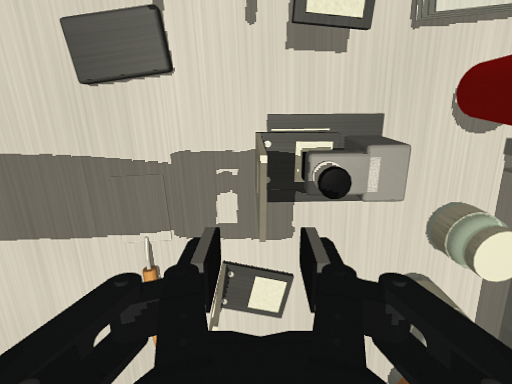

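Request:
send_rows(motion=[2.0, 0.2, 0, 0, 0, 2.6, 0.2, 0, 0, 0, 2.0, 0, 0, 0, 0, 0.2, 0, 3, 0, 0, 0, 0, 3, 0, 0, 0, 0, 2.5, 0, 0, 0, 0, 1, 0, 0])

```text
time: 32.7
eef_pos: [0.5837, 0.0535, 0.1417]
tcp_rot: [0.999, -0.016, 0.027, 0.003]
contact_force: [-1.9, 0.6, 0.4]
opening: -0.003
```

```bash
python3 mv.py .577 .0537 .12 -.031
```

```text
t 32.7 pos [0.5837 0.0535 0.1417] th -0.0328 open -0.003 F [-1.9  0.6  0.4] tilt [ 0.0536 -0.007  -0.9985]
 spin -0.0018 shift cm now-axes [-0.78 -0.01  2.13] after-spin axes [-0.78 -0.02  2.13]
```

Request:
send_rows(motion=[-0.6, 0, 1.2, 0, 0, -0.1, 0, 1, 0, 0, 0, 0, 0.6, 0, 0, 0, 0, 0.6, 0, 0])

```text
time: 33.1
eef_pos: [0.5781, 0.0535, 0.1068]
tcp_rot: [1.0, -0.016, 0.027, 0.003]
contact_force: [-4.7, 0.2, 5.6]
opening: 0.004
```

```bash
python3 mv.py .577 .0537 .096 -.031
```

```text
t 33.1 pos [0.5781 0.0535 0.1068] th -0.0324 open 0.004 F [-4.7  0.2  5.6] tilt [ 0.0536 -0.0071 -0.9985]
 spin -0.0014 shift cm now-axes [-0.17 -0.02  1.07] after-spin axes [-0.17 -0.02  1.07]
```

Request:
send_rows(motion=[0, 0, 0.6, 0, 0, 0, 0, 0.5, 0, 0, 0, 0, 0.4, 0, 0, 0, 0, 0.4, 0, 0])

```text
time: 33.5
eef_pos: [0.5786, 0.0536, 0.097]
tcp_rot: [1.0, -0.015, 0.023, 0.004]
contact_force: [-14.0, 0.4, 23.7]
opening: 0.001
```

```bash
python3 mv.py .577 .0537 .096 -.031
```

```text
t 33.5 pos [0.5786 0.0536 0.097 ] th -0.0307 open 0.001 F [-14.    0.4  23.7] tilt [ 0.046  -0.0079 -0.9989]
 spin 0.0003 shift cm now-axes [-0.17 -0.01  0.09] after-spin axes [-0.17 -0.01  0.09]
```

Request:
send_rows(motion=[0, 0, -2, 0, 0, 0, 0, -4, 0, 0, 0, 0, -4, 0, 0, 0, 0, -1.5, 0, 5, -2.3, -0.1, 0, 0, 5, -2.4, -0.1, 0, 0, 5, -1.6, -0.1, 0, 0, 5])

```text
time: 34.2
eef_pos: [0.515, 0.0588, 0.2183]
tcp_rot: [0.999, -0.016, 0.033, 0.004]
contact_force: [-0.3, 0.1, 0.0]
opening: 0.586
```

```bash
python3 - <<'E'
from plate import *
cams.read_camera('wrist'); s,im,d,W=shot('wrist','w20.png'); m=plate(W,(.51,.056),.154)
P=near(W,(.577,.054),.03);k=P[(P[:,2]>.09)&(P[:,2]<.13)];print('knob z',np.median(k,axis=0))
E
python3 mv.py .5093 .0558 .126 -.042
```

```text
plate top mid [0.5096 0.0557] len 0.0692 normal ang -0.0408 thk [-0.0022  0.0022] z 0.1532 657
knob z [0.57499424 0.05533412 0.11398048]
t 34.3 pos [0.5143 0.059  0.2176] th -0.0308 open 0.586 F [ 1.  -0.1  0.8] tilt [ 0.0633 -0.0093 -0.9979]
 spin 0.0112 shift cm now-axes [-1.07  0.27  9.12] after-spin axes [-1.07  0.28  9.12]
```

Request:
send_rows(motion=[-0.3, 0.1, 2.5, 0.011, 5, -0.3, 0.1, 3, 0, 5, -0.3, 0, 2.5, 0, 5, -0.1, 0, 0.8, 0, 5])

```text
time: 34.7
eef_pos: [0.5144, 0.056, 0.1285]
tcp_rot: [0.999, -0.021, 0.037, 0.004]
contact_force: [-0.0, 0.3, 1.0]
opening: 0.584
```

```bash
python3 mv.py .5095 .0557 .126 -.041
```

```text
t 34.7 pos [0.5144 0.056  0.1285] th -0.0425 open 0.584 F [-0.   0.3  1. ] tilt [ 0.0735 -0.0101 -0.9972]
 spin -0.0015 shift cm now-axes [-0.51  0.05  0.21] after-spin axes [-0.51  0.05  0.21]
```

Request:
send_rows(motion=[-0.5, 0, 0.3, 0, 0, 0, 0, 0.1, 0, 0, 0, 0, 0, 0, 0, 0, 0, 0, 0, 0, 0, 0, 0, 0, 0, 0, 0, 0, 0, 0], grip_force=60)

```text
time: 35.3
eef_pos: [0.5096, 0.0561, 0.1234]
tcp_rot: [0.999, -0.021, 0.036, 0.004]
contact_force: [-0.2, -0.4, -2.8]
opening: 0.046
```

```bash
python3 mv.py .5095 .0557 .126 -.041
```

```text
t 35.3 pos [0.5096 0.0561 0.1234] th -0.0426 open 0.046 F [-0.2 -0.4 -2.8] tilt [ 0.0708 -0.0098 -0.9974]
 spin -0.0016 shift cm now-axes [ 0.01  0.04 -0.26] after-spin axes [ 0.01  0.04 -0.26]
```

Request:
send_rows(motion=[0, 0, -0.5, 0, 0, -1.6, 0, -0.2, 0, 0, -1.6, 0, -0.2, 0, 0, -1.6, 0, -0.2, 0, 0, -1.2, 0, -0.3, 0, 0])

```text
time: 35.8
eef_pos: [0.4486, 0.0587, 0.1349]
tcp_rot: [0.999, -0.022, 0.037, 0.004]
contact_force: [0.4, 0.6, -4.1]
opening: 0.045
```

```bash
python3 mv.py .445 .0557 .27 -.041
python3 - <<'E'
from held import *
s,im,d,W=shot('wrist','w21.png'); held(W,s,.1205)
E
```

```text
t 35.8 pos [0.4486 0.0587 0.1349] th -0.043 open 0.045 F [ 0.4  0.6 -4.1] tilt [ 0.0732 -0.0099 -0.9973]
 spin -0.002 shift cm now-axes [  0.65   0.4  -13.49] after-spin axes [  0.65   0.41 -13.49]
foot plane [0.0006 0.0045 0.1126] range x 0.0104 0.0963 y -0.035 0.0345 rect ((0.0647234320640564, -6.151199340820312e-05), (0.10946080833673477, 0.07030274718999863), 0.061725273728370667)
plate edge y(z) [-0.00619256 -0.03435752] x med -0.000886512481759637 x(z) [-0.00901272 -0.00061236]
label tool [ 0.0663 -0.0003  0.1126] world [0.5228 0.055  0.0275] foot yaw -0.043 pitch(z rise to free end) 0.0703
```

View pics/w21.png

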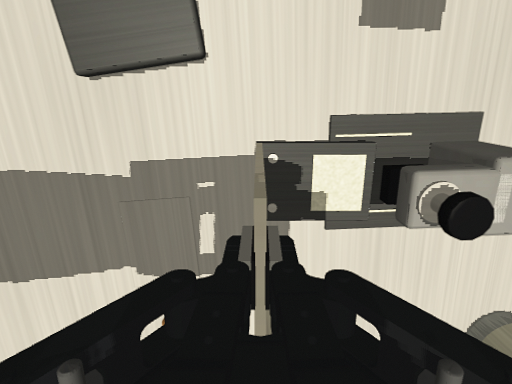

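Request:
send_rows(motion=[0, 0, -3.5, 0, 0, 0, 0, -4.5, 0.05, 0, 0, 0, -4.5, 0.14, 0, 0, 0, -2, 0.15, 0, 0, 0, -0.3, 0.15, 0, 0, 0, -0.2, 0.15, 0, 0, 0, -0.2, 0.15, 0])

```text
time: 36.55
eef_pos: [0.4366, 0.0608, 0.2959]
tcp_rot: [0.912, -0.407, 0.037, -0.012]
contact_force: [-0.2, -0.4, -3.9]
opening: 0.048
```

```bash
python3 path.py .493 .20 .265 -1.667 6 0
```

```text
t 36.55 pos [0.437 0.061 0.296] tilt [ 0.078  -0.0088 -0.9969] th -0.842
-0.8, -1.5, 0.4, 0.095, 0, -1.5, -2.4, 0.7, 0.159, 0, -1.9, -2.2, 0.7, 0.159, 0, -2.2, -1.8, 0.7, 0.159, 0, -2.5, -1.4, 0.7, 0.159, 0, -1.6, -0.6, 0.4, 0.095, 0
```

Request:
send_rows(motion=[-0.8, -1.5, 0.3, 0.14, 0, -1.5, -2.4, 0.6, 0.148, 0, -1.9, -2.2, 0.6, 0.148, 0, -2.2, -1.8, 0.6, 0.148, 0, -2.5, -1.4, 0.5, 0.148, 0, -1.6, -0.6, 0.3, 0.095, 0])

```text
time: 37.15
eef_pos: [0.5016, 0.2015, 0.2746]
tcp_rot: [-0.665, 0.746, -0.033, 0.032]
contact_force: [-0.0, 0.3, -4.2]
opening: 0.051
```

```bash
python3 lab.py -.0008 .0005 .0266 .4943 .2183 .235 -1.667
python3 - <<'E'
from held import *
s,im,d,W=shot('wrist','w22.png'); print(s['dq'].round(2))
s=st();M=R.from_quat(s['tcp_rot']).as_matrix(); W=cloud('wrist',cams.read_camera('wrist')[1],s)
L=(W-s['eef_pos'])@M
m=(np.abs(L[...,0])<.006)&(L[...,2]>.01)&(L[...,2]<.09)&(L[...,1]<-.02)&(L[...,1]>-.05)
P=L[m];f=np.polyfit(P[:,2],P[:,1],1); print('edge',f,np.median(P[:,0]))
ex=np.array([.0964,.9953]);ey=np.array([-.9953,.0964])
Q=W.reshape(-1,3);Q=Q[np.isfinite(Q[:,0])];a=Q[:,:2]@ex;b=Q[:,:2]@ey
m=(a>.27)&(a<.335)&(Q[:,2]>.19)&(Q[:,2]<.25)&(b>-.51)&(b<-.44)
print('peg1 a min',np.percentile(a[m],1),'b',np.percentile(b[m],[2,50,98]),'z',np.percentile(Q[m][:,2],[2,98]),m.sum())
E
```

```text
t 37.15 tcp [0.5016 0.2015 0.2746] lab [0.5036 0.2022 0.2481] tilt [ 0.0912 -0.0065 -0.9958] th -1.6854 F [-0.   0.3 -4.2] open 0.051
shift cm [-1.49  1.23  1.21] spin -0.0184
[ 0.29  0.31 -0.25 -0.04 -0.07  1.28]
edge [-0.00700371 -0.03397045] -0.0005312392040729185
peg1 a min 0.28120940406213185 b [-0.47811666 -0.47409908 -0.46742105] z [0.21338963 0.23483124] 1285
```

View pics/w22.png

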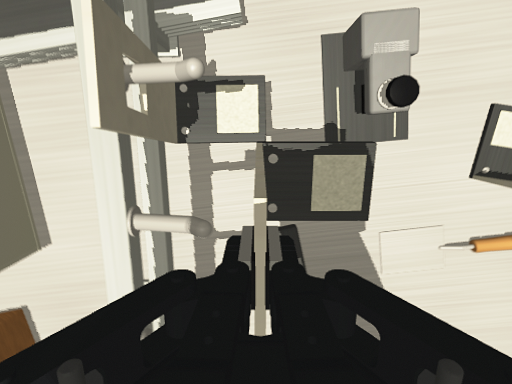

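```bash
python3 lab.py -.0006 .0008 .0266 .4953 .2165 .2265 -1.667
```

```text
t 37.25 tcp [0.5014 0.2015 0.2743] lab [0.5031 0.202  0.2477] tilt [ 0.0903 -0.0065 -0.9959] th -1.68 F [-0.3  0.2 -3.9] open 0.048
shift cm [-1.34  1.12  2.04] spin -0.013
```

Request:
send_rows(motion=[-0.5, 0.6, 0.8, -0.013, 0, -0.5, 0.5, 0.7, 0, 0])

```text
time: 37.45
eef_pos: [0.4937, 0.2127, 0.2589]
tcp_rot: [-0.672, 0.739, -0.034, 0.033]
contact_force: [0.2, -0.2, -4.5]
opening: 0.047
```

```bash
python3 lab.py -.0006 .0008 .0266 .5026 .2891 .2255 -1.667
```

```text
t 37.45 tcp [0.4937 0.2127 0.2589] lab [0.4954 0.2132 0.2324] tilt [ 0.0933 -0.006  -0.9956] th -1.665 F [ 0.2 -0.2 -4.5] open 0.047
shift cm [-7.62  0.07  0.7 ] spin 0.002
```

Request:
send_rows(motion=[-0.5, 0, 0.4, 0, 0, -1.3, 0, 0.1, 0, 0])

```text
time: 37.65
eef_pos: [0.4943, 0.2302, 0.2519]
tcp_rot: [-0.672, 0.739, -0.033, 0.031]
contact_force: [-0.1, -0.1, -3.9]
opening: 0.047
```

```bash
python3 lab.py -.0006 .0008 .0266 .5026 .2891 .2245 -1.667
```

```text
t 37.65 tcp [0.4943 0.2302 0.2519] lab [0.496  0.2307 0.2253] tilt [ 0.0909 -0.0069 -0.9958] th -1.6662 F [-0.1 -0.1 -3.9] open 0.047
shift cm [-5.88 -0.09  0.1 ] spin 0.0008
```

Request:
send_rows(motion=[-1.5, 0, 0, 0, 0, -1.5, 0, 0.2, 0, 0])

```text
time: 37.85
eef_pos: [0.4977, 0.262, 0.2502]
tcp_rot: [-0.671, 0.74, -0.033, 0.032]
contact_force: [0.9, -0.9, -3.1]
opening: 0.049
```

```bash
python3 lab.py -.0006 .0008 .0266 .5026 .2891 .2245 -1.667; python3 -c "
from h import *
shot('wrist','w23.png')"
```

```text
t 37.85 tcp [0.4977 0.262  0.2502] lab [0.4994 0.2625 0.2236] tilt [ 0.0921 -0.0061 -0.9957] th -1.6674 F [ 0.9 -0.9 -3.1] open 0.049
shift cm [-2.68 -0.07 -0.07] spin -0.0004
```

View pics/w23.png

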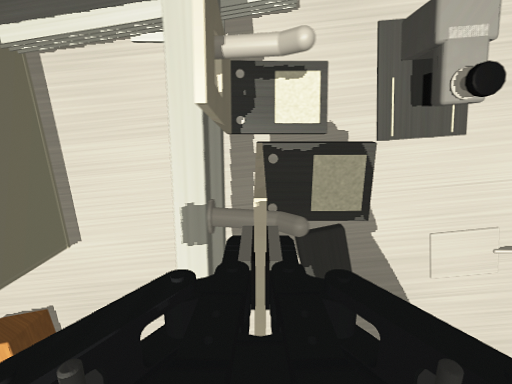

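Request:
send_rows(motion=[-1.2, 0, 0.6, 0, 0, -0.8, 0, 0.6, 0, 0, 0, 0, 0.4, 0, 0])

```text
time: 38.2
eef_pos: [0.5019, 0.2881, 0.2336]
tcp_rot: [-0.673, 0.739, -0.032, 0.034]
contact_force: [-0.1, -0.6, -4.0]
opening: 0.046
```

```bash
python3 lab.py -.0006 .0008 .0266 .5026 .2891 .195 -1.667
```

```text
t 38.2 tcp [0.5019 0.2881 0.2336] lab [0.5037 0.2887 0.207 ] tilt [ 0.0939 -0.0019 -0.9956] th -1.6639 F [-0.1 -0.6 -4. ] open 0.046
shift cm [-0.02  0.22  1.19] spin 0.0031
```

Request:
send_rows(motion=[0, 0.1, 0.6, 0, 0, 0, 0, 0.4, 0, 0, 0, 0, 0.1, 0, 0])

```text
time: 38.5
eef_pos: [0.5017, 0.2884, 0.2227]
tcp_rot: [-0.673, 0.738, -0.032, 0.033]
contact_force: [-4.4, -0.4, 4.8]
opening: 0.045
```

```bash
python3 lab.py -.0006 .0008 .0266 .5026 .2891 .195 -1.667
```

```text
t 38.5 tcp [0.5017 0.2884 0.2227] lab [0.5034 0.289  0.1961] tilt [ 0.0923 -0.0026 -0.9957] th -1.6636 F [-4.4 -0.4  4.8] open 0.045
shift cm [-0.01  0.09  0.11] spin 0.0034
```

Resting on the peg. Release and rise.

Request:
send_rows(motion=[0, 0, 0, 0, 3, 0, 0, -0.2, 0, 3, 0, 0, -2, 0, 3, 0, 0, -4, 0, 3, 0, 0, -4, 0, 3])

```text
time: 39.0
eef_pos: [0.4918, 0.286, 0.3223]
tcp_rot: [-0.672, 0.739, -0.033, 0.03]
contact_force: [0.6, 0.1, 0.7]
opening: 0.355
```

```bash
python3 - <<'E'
from h import *
s,im,d,W=shot('wrist','w24.png'); s,im2,d,W2=shot('scene','s24.png'); s,im3,d3,W3=shot('top','t24.png'); np.savez('t24',W=W3)
a=im2[120:360,160:500]
cv2.imwrite('pics/m24.png',np.hstack([cv2.resize(a,(440,320),interpolation=cv2.INTER_CUBIC),cv2.resize(im,(360,320))])[:,:,::-1])
E
python3 mv.py .49 -.05 .3 -.13
```

```text
t 39.15 pos [0.4936 0.2869 0.3264] th -1.6652 open 0.349 F [ 0.6 -0.1 -0.8] tilt [ 0.0975 -0.0042 -0.9952]
 spin -1.5352 shift cm now-axes [33.58 -2.56  2.73] after-spin axes [ 3.75 33.47  2.73]
```

View pics/m24.png

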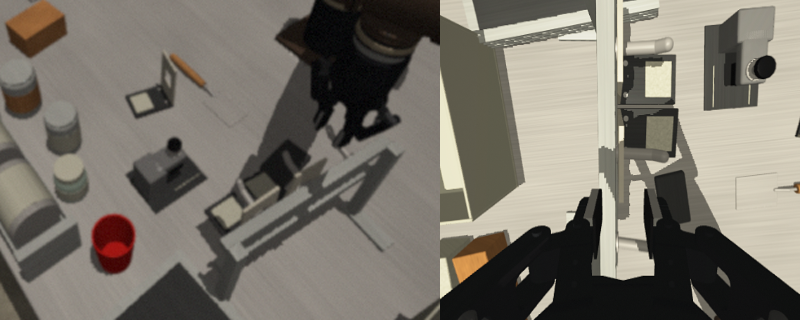

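View pics/t24.png

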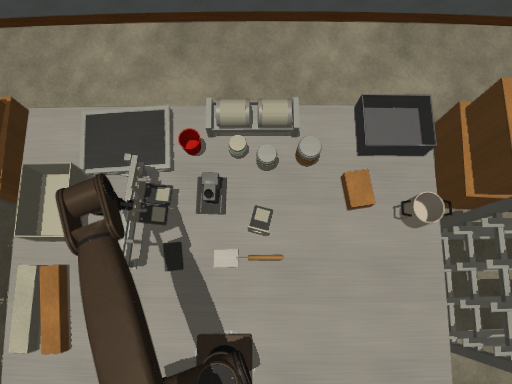

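The short tag has been knocked and is now at about (260,218), turned. I measure it again.

Run:
```python
from fit import *
W=np.load('t24.npz')['W']; r=spotter.trace('tag_short','top')
for q in r[:3]:
    P=W[q['mask']];P=P[np.isfinite(P[:,0])];print(round(q['conf'],2),q['bbox'],P.mean(0).round(3))
c=[.497,-.135]
for it in range(2): p=tagfit(near(W,c,.078),.125); c=p[:2]
s,im,d,Ws=shot('scene','s25.png'); tagfit(near(Ws,c,.078),.125)
```

```text
0.72 [249.2, 205.4, 21.7, 30.5] [ 0.492 -0.126  0.023]
tag 0.125 xy [ 0.4932 -0.1273] yaw -0.2682 cost 0.00228 foot x [-0.066  0.072] y [-0.075  0.058] plate x [-0.0485 -0.0475 -0.0436] y [-0.034  0.033] ztop 0.129
tag 0.125 xy [ 0.4932 -0.1273] yaw -0.2682 cost 0.00218 foot x [-0.071  0.069] y [-0.063  0.066] plate x [-0.0485 -0.0475 -0.0436] y [-0.034  0.033] ztop 0.129
tag 0.125 xy [ 0.4993 -0.1261] yaw -0.2634 cost 0.00072 foot x [-0.048  0.047] y [-0.035  0.035] plate x [-0.0515 -0.0475 -0.0462] y [-0.035  0.035] ztop 0.125
```

```bash
python3 path.py .52 -.27 .30 -.266 12 0
```

```text
t 39.25 pos [0.492 0.286 0.321] tilt [ 0.0892 -0.0071 -0.996 ] th -1.665
3.0, -0.4, 0.1, -0.075, 0, 5.0, -0.3, 0.2, -0.125, 0, 5.0, 0.3, 0.2, -0.125, 0, 4.9, 0.9, 0.2, -0.125, 0, 4.7, 1.5, 0.2, -0.125, 0, 4.5, 2.1, 0.2, -0.125, 0, 4.2, 2.6, 0.2, -0.125, 0, 3.9, 3.1, 0.2, -0.125, 0, 3.4, 3.6, 0.2, -0.125, 0, 3.0, 4.0, 0.2, -0.125, 0, 2.4, 4.3, 0.2, -0.125, 0, 1.1, 2.8, 0.1, -0.075, 0
```

Request:
send_rows(motion=[3.0, -0.4, 0, -0.075, 0, 5.0, -0.3, 0, -0.125, 0, 5.0, 0.3, 0, -0.125, 0, 4.9, 0.9, 0, -0.125, 0, 4.7, 1.5, 0, -0.125, 0, 4.5, 2.1, 0.2, -0.125, 0, 4.2, 2.6, 0.2, -0.125, 0, 3.9, 3.1, 0.2, -0.125, 0, 3.4, 3.6, 0.2, -0.125, 0, 3.0, 4.0, 0.2, -0.125, 0, 2.4, 4.3, 0.2, -0.125, 0, 1.1, 2.8, 0.1, -0.075, 0])

```text
time: 40.45
eef_pos: [0.509, -0.2563, 0.2905]
tcp_rot: [0.991, -0.128, 0.029, -0.003]
contact_force: [-0.5, 0.5, 0.5]
opening: 0.0
```

```bash
python3 path.py .52 -.28 .04 -.266 8 0
```

```text
t 40.45 pos [ 0.509 -0.256  0.29 ] tilt [ 0.0589 -0.0015 -0.9983] th -0.256
0.0, 0.2, 2.1, 0.001, 0, 0.0, 0.3, 3.5, 0.001, 0, 0.0, 0.3, 3.5, 0.001, 0, 0.0, 0.3, 3.5, 0.001, 0, 0.0, 0.3, 3.5, 0.001, 0, 0.0, 0.3, 3.5, 0.001, 0, 0.0, 0.3, 3.5, 0.001, 0, 0.0, 0.2, 2.1, 0.001, 0
```

```bash
python3 path.py .46 -.112 .25 -.266 4 8.5
```

```text
t 40.45 pos [ 0.509 -0.256  0.29 ] tilt [ 0.0589 -0.0015 -0.9983] th -0.256
-1.6, -2.4, 0.7, 0.002, 8.5, -2.7, -4.0, 1.2, 0.003, 8.5, -2.7, -3.9, 1.2, 0.003, 8.5, -1.6, -2.4, 0.7, 0.002, 8.5
```

Request:
send_rows(motion=[-1.6, -2.4, 0.7, 0.003, 8.5, -2.7, -4.0, 1.2, 0.003, 8.5, -2.7, -3.9, 1.2, 0.003, 8.5, -1.4, -2.0, 0.5, 0, 8.5, 0, 0, 0, 0, 8.5, 0, 0, 0, 0, 8.5])

```text
time: 41.05
eef_pos: [0.4552, -0.1178, 0.2359]
tcp_rot: [0.99, -0.138, 0.019, -0.006]
contact_force: [0.5, 0.2, 0.5]
opening: 0.99
```

```bash
python3 - <<'E'
from plate import *
s,im,d,W=shot('wrist','w26.png'); print(s['dq'].round(2))
plate(W,(.451,-.116),.125); tagfit(near(W,(.497,-.128),.078),.125)
E
python3 path.py .451 -.116 .14 -.266 4 8.5
```

```text
[ 0.01 -0.    0.03  0.   -0.    0.  ]
plate top mid [ 0.4508 -0.1161] len 0.0696 normal ang -0.2697 thk [-0.0023  0.0023] z 0.1242 468
tag 0.125 xy [ 0.4965 -0.1288] yaw -0.2703 cost 0.00075 foot x [-0.043  0.049] y [-0.034  0.035] plate x [-0.0497 -0.0475 -0.0452] y [-0.035  0.035] ztop 0.125
t 41.1 pos [ 0.455 -0.118  0.236] tilt [ 0.0387  0.0065 -0.9992] th -0.278
-0.1, 0.0, 1.8, -0.002, 8.5, -0.3, 0.0, 3.0, -0.004, 8.5, -0.3, 0.0, 3.0, -0.004, 8.5, -0.2, 0.0, 1.8, -0.002, 8.5
```

View pics/w26.png

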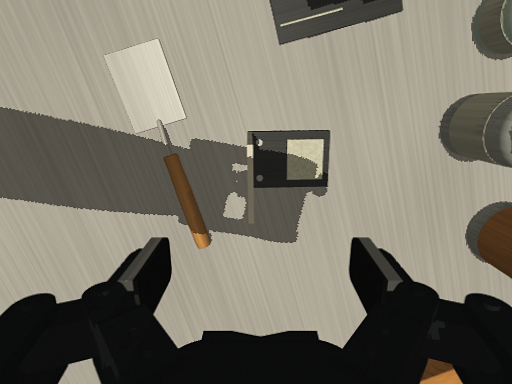

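Request:
send_rows(motion=[-0.1, 0, 1.8, -0.004, 8.5, -0.3, 0, 3.0, -0.004, 8.5, -0.3, 0, 3.0, 0, 8.5, -0.1, 0, 1.8, 0, 8.5, 0, 0, 3, 0, 8.5, 0, 0, 0.8, 0, 8.5])

```text
time: 41.7
eef_pos: [0.4588, -0.1246, 0.1015]
tcp_rot: [0.99, -0.138, 0.024, -0.003]
contact_force: [-0.5, -0.1, -0.7]
opening: 0.993
```

```bash
python3 mv.py .4508 -.1161 .098 -.27
python3 - <<'E'
from plate import *
s=st(); im,d=cams.read_camera('wrist'); W=cloud('wrist',d,s); plate(W,(.451,-.116),.125)
E
```

```text
t 41.7 pos [ 0.4588 -0.1246  0.1015] th -0.277 open 0.993 F [-0.5 -0.1 -0.7] tilt [ 0.048  -0.001  -0.9988]
 spin -0.007 shift cm now-axes [-1.01 -0.59  0.31] after-spin axes [-1.01 -0.6   0.31]
plate top mid [ 0.4559 -0.1168] len 0.1028 normal ang -1.87 thk [-0.0331  0.0331] z 0.1245 2965
```

Request:
send_rows(motion=[-0.5, -0.4, 0.1, -0.007, 8.5, -0.5, -0.3, 0.1, 0, 8.5])

```text
time: 41.95
eef_pos: [0.4533, -0.1172, 0.1014]
tcp_rot: [0.99, -0.135, 0.026, -0.002]
contact_force: [0.1, -0.3, 1.2]
opening: 0.997
```

```bash
python3 mv.py .4508 -.1161 .098 -.27
```

```text
t 41.95 pos [ 0.4533 -0.1172  0.1014] th -0.2714 open 0.997 F [ 0.1 -0.3  1.2] tilt [ 0.0517 -0.0032 -0.9987]
 spin -0.0014 shift cm now-axes [-0.29 -0.03  0.33] after-spin axes [-0.29 -0.03  0.33]
```

Request:
send_rows(motion=[-0.2, 0, 0.3, 0, 0, 0, 0, 0.1, 0, 0, 0, 0, 0.1, 0, 0, 0, 0, 0, 0, 0, 0, 0, 0, 0, 0, 0, 0, 0, 0, 0, 0, 0, 0, 0, 0], grip_force=60)

```text
time: 42.65
eef_pos: [0.4527, -0.1167, 0.0999]
tcp_rot: [0.991, -0.134, 0.028, -0.001]
contact_force: [1.0, -0.4, -1.6]
opening: 0.046
```

```bash
python3 mv.py .4508 -.1161 .098 -.27
```

```text
t 42.65 pos [ 0.4527 -0.1167  0.0999] th -0.2698 open 0.046 F [ 1.  -0.4 -1.6] tilt [ 0.0562 -0.006  -0.9984]
 spin 0.0002 shift cm now-axes [-0.21 -0.01  0.18] after-spin axes [-0.21 -0.01  0.18]
```

Request:
send_rows(motion=[0, 0, -3, 0, 0, 0, 0, -4.5, 0, 0, 0, 0, -4.5, 0, 0, 0, 0, -2.5, 0, 0])

```text
time: 43.05
eef_pos: [0.4383, -0.1129, 0.2377]
tcp_rot: [0.991, -0.135, 0.016, -0.005]
contact_force: [1.0, -0.6, -3.6]
opening: 0.045
```

```bash
python3 path.py .445 .058 .245 -.031 6 0
```

```text
t 43.05 pos [ 0.438 -0.113  0.238] tilt [ 0.0335  0.0057 -0.9994] th -0.27
-0.4, -1.9, -0.1, -0.028, 0, -0.7, -3.2, -0.1, -0.046, 0, -0.5, -3.2, -0.1, -0.046, 0, -0.4, -3.3, -0.1, -0.046, 0, -0.2, -3.3, -0.1, -0.046, 0, -0.0, -2.0, -0.1, -0.028, 0
```

Request:
send_rows(motion=[-0.4, -1.9, -0.3, -0.028, 0, -0.7, -3.2, -0.2, -0.046, 0, -0.5, -3.2, -0.2, -0.046, 0, -0.4, -3.3, -0.2, -0.046, 0, -0.2, -3.3, -0.2, -0.046, 0, 0, -1.6, -0.2, -0.028, 0, 0, 0, -0.1, 0, 0])

```text
time: 43.75
eef_pos: [0.4415, 0.0589, 0.2492]
tcp_rot: [1.0, -0.012, 0.014, -0.003]
contact_force: [0.8, -0.4, -4.2]
opening: 0.043
```

```bash
python3 - <<'E'
from held import *
s,im,d,W=shot('wrist','w27.png'); print(s['dq'].round(2)); held(W,s,.092)
E
python3 lab.py .0665 .001 .092 .518 .055 .021 -.031
```

```text
[ 0.   -0.    0.01 -0.02  0.02  0.  ]
foot plane [ 0.0055 -0.0112  0.0927] range x 0.0104 0.0958 y -0.034 0.0351 rect ((0.05331869050860405, 0.0007035359740257263), (0.0867428407073021, 0.06983538717031479), 0.20596173405647278)
plate edge y(z) [ 0.00824012 -0.03522401] x med -0.0008076915737254184 x(z) [-0.00975817 -0.00059784]
label tool [0.0658 0.0005 0.0931] world [0.5098 0.0572 0.158 ] foot yaw -0.0244 pitch(z rise to free end) 0.0213
t 43.8 tcp [0.4414 0.058  0.249 ] lab [0.5103 0.0557 0.1589] tilt [ 0.0272  0.0043 -0.9996] th -0.0256 F [ 0.3  0.2 -4.6] open 0.046
shift cm [ 0.4   0.12 13.8 ] spin 0.0054
```

View pics/w27.png

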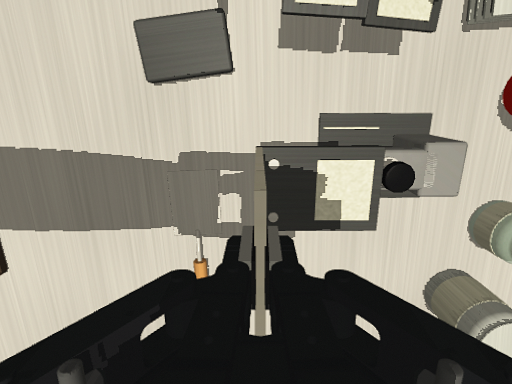

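Request:
send_rows(motion=[0, 0, 2.5, 0.005, 0, 0.1, 0, 3.5, 0, 0, 0.1, 0.1, 3.5, 0, 0, 0, 0, 2.0, 0, 0])

```text
time: 44.2
eef_pos: [0.4488, 0.0538, 0.1328]
tcp_rot: [1.0, -0.017, 0.017, -0.001]
contact_force: [-0.2, -0.5, -3.7]
opening: 0.047
```

```bash
python3 lab.py .0662 .0006 .0931 .516 .055 .019 -.031
```

```text
t 44.2 tcp [0.4488 0.0538 0.1328] lab [0.5181 0.051  0.042 ] tilt [ 3.440e-02  7.000e-04 -9.994e-01] th -0.0348 F [-0.2 -0.5 -3.7] open 0.047
shift cm [-0.31 -0.39  2.29] spin -0.0038
```

Request:
send_rows(motion=[-0.1, -0.3, 1.1, -0.004, 0, 0, -0.1, 0.8, 0, 0, 0, 0, 0.1, 0, 0])

```text
time: 44.5
eef_pos: [0.4454, 0.056, 0.1074]
tcp_rot: [1.0, -0.017, 0.012, -0.001]
contact_force: [-0.9, -0.4, -3.9]
opening: 0.044
```

```bash
python3 lab.py .0662 .0006 .0931 .5775 .0533 .0185 -.031
```

```text
t 44.5 tcp [0.4454 0.056  0.1074] lab [0.5139 0.0532 0.016 ] tilt [ 2.470e-02  7.000e-04 -9.997e-01] th -0.0348 F [-0.9 -0.4 -3.9] open 0.044
shift cm [ 6.36 -0.23 -0.1 ] spin -0.0038
```

Request:
send_rows(motion=[1.4, -0.1, -0.1, -0.004, 0, 1.6, -0.1, 0, 0, 0, 1.6, 0, 0, 0, 0])

```text
time: 44.8
eef_pos: [0.4926, 0.0562, 0.1114]
tcp_rot: [1.0, -0.016, 0.013, -0.0]
contact_force: [-1.3, -0.2, -4.0]
opening: 0.045
```

```bash
python3 lab.py .0662 .0006 .0931 .5775 .0533 .0145 -.031
```

```text
t 44.8 tcp [0.4926 0.0562 0.1114] lab [0.5611 0.0535 0.0201] tilt [ 2.650e-02  1.000e-04 -9.996e-01] th -0.0311 F [-1.3 -0.2 -4. ] open 0.045
shift cm [ 1.62 -0.03  0.6 ] spin -0.0001
```

Request:
send_rows(motion=[0.8, 0, 0.2, 0, 0, 0.5, 0, 0.2, 0, 0, 0, 0, 0.1, 0, 0])

```text
time: 45.1
eef_pos: [0.5104, 0.055, 0.1102]
tcp_rot: [1.0, -0.016, 0.017, 0.0]
contact_force: [-0.5, 0.2, -3.5]
opening: 0.045
```

```bash
python3 lab.py .0662 .0006 .0931 .5775 .0533 .0125 -.031
```

```text
t 45.1 tcp [0.5104 0.055  0.1102] lab [0.5797 0.0523 0.0194] tilt [ 3.410e-02 -9.000e-04 -9.994e-01] th -0.0314 F [-0.5  0.2 -3.5] open 0.045
shift cm [-0.25 -0.1   0.68] spin -0.0004
```

Request:
send_rows(motion=[-0.1, -0.1, 0.4, 0, 0, 0, 0, 0.2, 0, 0])

```text
time: 45.3
eef_pos: [0.5088, 0.0562, 0.1038]
tcp_rot: [1.0, -0.016, 0.017, 0.0]
contact_force: [-2.1, -0.9, 2.8]
opening: 0.047
```

```bash
python3 lab.py .0662 .0006 .0931 .5775 .0533 .0125 -.031
```

```text
t 45.3 tcp [0.5088 0.0562 0.1038] lab [0.578  0.0534 0.013 ] tilt [ 0.0331 -0.001  -0.9995] th -0.0313 F [-2.1 -0.9  2.8] open 0.047
shift cm [-0.05  0.01  0.04] spin -0.0003
```

Placed with the label within 1 mm of the target. I release with a limited opening and rise.

Request:
send_rows(motion=[0, 0, 0, 0, 3, 0, 0, 0, 0, 3, 0, 0, -3, 0, 3, 0, 0, -4, 0, 3, 0, 0, -3, 0, 3])

```text
time: 45.8
eef_pos: [0.5037, 0.0565, 0.2046]
tcp_rot: [1.0, -0.016, 0.015, 0.0]
contact_force: [0.7, 0.4, 0.0]
opening: 0.351
```

```bash
python3 - <<'E'
from plate import *
s=st(); cams.read_camera('wrist'); s,im,d,W=shot('wrist','w29.png'); m=plate(W,(.51,.056),.129)
n=-.031;print('label',m+.0675*np.array([np.cos(n),np.sin(n)]))
E
python3 mv.py .577 .0537 .2 -.031
```

```text
plate top mid [0.5104 0.0558] len 0.0689 normal ang -0.0305 thk [-0.0024  0.0023] z 0.1282 611
label [0.57788883 0.05372456]
t 45.9 pos [0.5066 0.0563 0.2085] th -0.0311 open 0.351 F [-0.2 -0.2  0.7] tilt [ 0.0396 -0.0013 -0.9992]
 spin -0.0001 shift cm now-axes [7.01 0.04 1.13] after-spin axes [7.01 0.04 1.13]
```

View pics/w29.png

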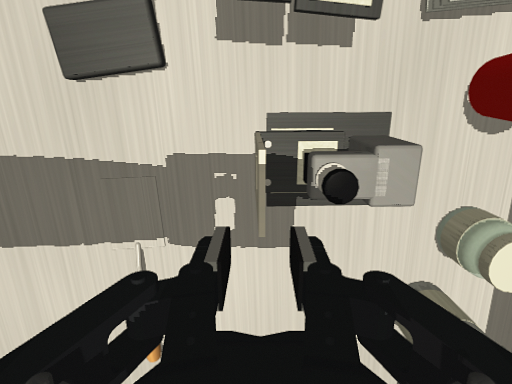

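Request:
send_rows(motion=[2.0, 0.1, 0, 0, 0, 2.6, 0, 0, 0, 0, 1.9, 0, 0, 0, 0, 0, 0, 2.5, 0, 0, 0, 0, 3, 0, 0, 0, 0, 1, 0, 0])

```text
time: 46.5
eef_pos: [0.5808, 0.053, 0.1503]
tcp_rot: [0.999, -0.015, 0.028, 0.001]
contact_force: [-0.8, -0.7, -0.6]
opening: 0.001
```

```bash
python3 mv.py .577 .0537 .115 -.031
```

```text
t 46.5 pos [0.5808 0.053  0.1503] th -0.0308 open 0.001 F [-0.8 -0.7 -0.6] tilt [ 0.0559 -0.0025 -0.9984]
 spin 0.0002 shift cm now-axes [-0.58 -0.06  3.5 ] after-spin axes [-0.58 -0.06  3.5 ]
```

Request:
send_rows(motion=[-0.5, 0, 1.5, 0, 0, 0, 0, 1.5, 0, 0, 0, 0, 0.8, 0, 0, 0, 0, 0.6, 0, 0, 0, 0, 0.6, 0, 0, 0, 0, 0.5, 0, 0])

```text
time: 47.1
eef_pos: [0.5786, 0.0531, 0.0969]
tcp_rot: [1.0, -0.015, 0.026, 0.001]
contact_force: [-12.1, -0.4, 29.4]
opening: 0.002
```

```bash
python3 mv.py .577 .0537 .097 -.031
```

```text
t 47.1 pos [0.5786 0.0531 0.0969] th -0.0298 open 0.002 F [-12.1  -0.4  29.4] tilt [ 0.0511 -0.003  -0.9987]
 spin 0.0012 shift cm now-axes [-0.16 -0.06 -0.02] after-spin axes [-0.16 -0.06 -0.02]
```

Request:
send_rows(motion=[0, 0, 0.3, 0, 0, 0, 0, -2, 0, 0, 0, 0, -4, 0, 0, 0, 0, -4, 0, 0, -0.3, 0, -0.5, 0, 5, -2.2, -0.1, 0, 0, 5, -2.4, -0.1, 0, 0, 5, -1.6, 0, 0, 0, 5])

```text
time: 47.9
eef_pos: [0.5135, 0.0568, 0.2084]
tcp_rot: [0.999, -0.015, 0.033, 0.002]
contact_force: [0.0, -0.2, 0.4]
opening: 0.586
```

```bash
python3 - <<'E'
from plate import *
cams.read_camera('wrist'); s,im,d,W=shot('wrist','w30.png'); m=plate(W,(.51,.056),.129)
E
python3 mv.py .5104 .0558 .104 -.031
```

```text
plate top mid [0.5104 0.0561] len 0.0686 normal ang -0.0364 thk [-0.0023  0.0023] z 0.1281 615
t 48.0 pos [0.513  0.0569 0.2079] th -0.0294 open 0.585 F [-0.2 -0.4 -0.2] tilt [ 0.0653 -0.0044 -0.9979]
 spin 0.0016 shift cm now-axes [-0.93  0.09 10.36] after-spin axes [-0.93  0.09 10.36]
```

Request:
send_rows(motion=[-0.3, 0.1, 2.5, 0, 4, -0.3, 0, 3.3, 0, 4, -0.3, 0, 3, 0, 4, -0.1, 0, 1.0, 0, 4])

```text
time: 48.4
eef_pos: [0.5149, 0.0552, 0.1101]
tcp_rot: [0.999, -0.015, 0.039, 0.002]
contact_force: [-0.8, -0.2, -1.0]
opening: 0.467
```

```bash
python3 mv.py .5104 .0560 .104 -.033
```

```text
t 48.4 pos [0.5149 0.0552 0.1101] th -0.0297 open 0.467 F [-0.8 -0.2 -1. ] tilt [ 0.0779 -0.0053 -0.9969]
 spin 0.0033 shift cm now-axes [-0.5  -0.06  0.57] after-spin axes [-0.5  -0.06  0.57]
```

Request:
send_rows(motion=[-0.5, 0, 0.6, 0.003, 0, 0, 0, 0.1, 0, 0, 0, 0, 0, 0, 0, 0, 0, 0, 0, 0, 0, 0, 0, 0, 0], grip_force=60)

```text
time: 48.9
eef_pos: [0.5099, 0.0553, 0.1015]
tcp_rot: [0.999, -0.017, 0.037, 0.002]
contact_force: [-0.3, 0.1, -3.7]
opening: 0.045
```

```bash
python3 mv.py .5104 .0560 .104 -.033
```

```text
t 48.9 pos [0.5099 0.0553 0.1015] th -0.0331 open 0.045 F [-0.3  0.1 -3.7] tilt [ 0.0736 -0.0051 -0.9973]
 spin -0.0001 shift cm now-axes [ 0.07 -0.07 -0.25] after-spin axes [ 0.07 -0.07 -0.25]
```

Request:
send_rows(motion=[0, 0, -0.5, 0, 0, -1.6, 0, -0.2, 0, 0, -1.6, 0, -0.2, 0, 0, -1.6, 0, -0.2, 0, 0, -1.2, 0, -0.3, 0, 0])

```text
time: 49.4
eef_pos: [0.4488, 0.0572, 0.1134]
tcp_rot: [0.999, -0.017, 0.038, 0.002]
contact_force: [-0.9, -0.1, -4.7]
opening: 0.045
```

```bash
python3 mv.py .445 .0557 .27 -.041
python3 - <<'E'
from held import *
s,im,d,W=shot('wrist','w31.png'); held(W,s,.092)
E
```

```text
t 49.4 pos [0.4488 0.0572 0.1134] th -0.0332 open 0.045 F [-0.9 -0.1 -4.7] tilt [ 0.0763 -0.0053 -0.9971]
 spin 0.0078 shift cm now-axes [  0.82   0.21 -15.64] after-spin axes [  0.82   0.2  -15.64]
foot plane [0.0007 0.0001 0.0907] range x 0.0105 0.1046 y -0.0352 0.0336 rect ((0.06447896361351013, -0.0003880709409713745), (0.070139080286026, 0.10894478857517242), 89.95697784423828)
plate edge y(z) [-0.00263308 -0.0352733 ] x med -0.0008523068319240709 x(z) [-0.01000815 -0.00062016]
label tool [ 0.0746 -0.0008  0.0907] world [0.5301 0.0551 0.0287] foot yaw -0.0332 pitch(z rise to free end) 0.0793
```

View pics/w31.png

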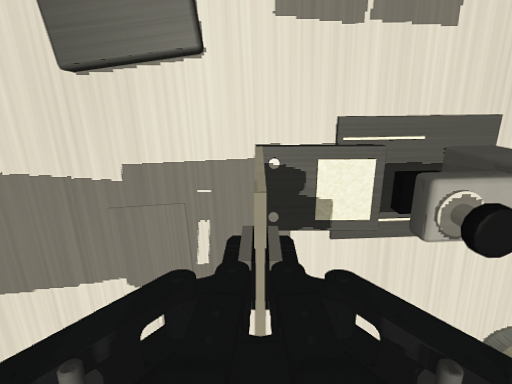

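Request:
send_rows(motion=[0, 0, -3.5, 0, 0, 0, 0, -4.5, 0.05, 0, 0, 0, -4.5, 0.14, 0, 0, 0, -2.5, 0.15, 0, 0, 0, -0.3, 0.15, 0, 0, 0, -0.2, 0.15, 0, 0, 0, -0.2, 0.15, 0])

```text
time: 50.15
eef_pos: [0.4354, 0.0588, 0.2797]
tcp_rot: [0.914, -0.403, 0.038, -0.014]
contact_force: [0.3, 0.7, -4.4]
opening: 0.041
```

```bash
python3 path.py .398 .20 .268 -1.667 6 0
```

```text
t 50.15 pos [0.435 0.059 0.28 ] tilt [ 0.0804 -0.0041 -0.9968] th -0.832
-1.5, -0.8, 0.1, 0.096, 0, -2.6, -1.0, 0.2, 0.161, 0, -2.7, -0.6, 0.2, 0.161, 0, -2.8, -0.2, 0.2, 0.161, 0, -2.8, 0.3, 0.2, 0.161, 0, -1.6, 0.4, 0.1, 0.096, 0
```

Request:
send_rows(motion=[-1.5, -1.0, 0, 0.14, 0, -2.6, -1.2, 0, 0.148, 0, -2.7, -0.8, 0, 0.148, 0, -2.8, -0.1, 0, 0.148, 0, -2.8, 0.5, 0, 0.148, 0, -1.4, 0.7, 0, 0.095, 0])

```text
time: 50.75
eef_pos: [0.403, 0.2047, 0.2807]
tcp_rot: [-0.669, 0.742, -0.031, 0.034]
contact_force: [0.6, -0.1, -4.3]
opening: 0.046
```

```bash
python3 - <<'E'
from held import *
cams.read_camera('wrist'); s,im,d,W=shot('wrist','w32.png'); print(s['dq'].round(2))
M=R.from_quat(s['tcp_rot']).as_matrix(); L=(W-s['eef_pos'])@M
m=(np.abs(L[...,0])<.006)&(L[...,2]>.01)&(L[...,2]<.07)&(L[...,1]<-.02)&(L[...,1]>-.05)
P=L[m];f=np.polyfit(P[:,2],P[:,1],1); print('edge',f,np.median(P[:,0]))
ex=np.array([.0964,.9953]);ey=np.array([-.9953,.0964])
Q=W.reshape(-1,3);Q=Q[np.isfinite(Q[:,0])];a=Q[:,:2]@ex;b=Q[:,:2]@ey
m=(a>.27)&(a<.335)&(Q[:,2]>.19)&(Q[:,2]<.25)&(b>-.40)&(b<-.34)
print('peg0 a min',np.percentile(a[m],1),'b',np.percentile(b[m],[2,50,98]),'z',np.percentile(Q[m][:,2],[2,98]),m.sum())
E
python3 lab.py -.0007 -.0002 .0297 .3956 .2165 .2265 -1.667
```

```text
[-0.05  0.    0.   -0.03 -0.   -0.27]
edge [-0.00335101 -0.03490884] -0.000512704484668818
peg0 a min 0.2811661830283553 b [-0.37808378 -0.37406992 -0.36743076] z [0.21369558 0.23487983] 1198
t 50.85 tcp [0.4027 0.2046 0.2805] lab [0.4057 0.2053 0.251 ] tilt [ 0.0918  0.     -0.9958] th -1.6688 F [-0.2 -0.5 -5. ] open 0.043
shift cm [-0.99  1.34  2.35] spin -0.0018
```

View pics/w32.png

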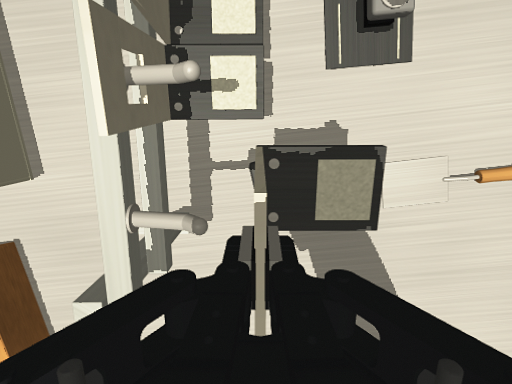

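Request:
send_rows(motion=[-0.3, 0.7, 1.0, 0, 0, -0.3, 0.6, 0.9, 0, 0])

```text
time: 51.05
eef_pos: [0.3933, 0.2122, 0.2615]
tcp_rot: [-0.671, 0.74, -0.032, 0.036]
contact_force: [0.2, 0.0, -4.2]
opening: 0.047
```

```bash
python3 lab.py -.0007 -.0002 .0297 .4028 .2985 .2255 -1.667
```

```text
t 51.05 tcp [0.3933 0.2122 0.2615] lab [0.3965 0.213  0.2319] tilt [ 0.097   0.0013 -0.9953] th -1.6674 F [ 0.2  0.  -4.2] open 0.047
shift cm [-8.57  0.27  0.71] spin -0.0004
```

Request:
send_rows(motion=[-0.8, 0.1, 0.4, 0, 0, -1.5, 0.1, 0.1, 0, 0])

```text
time: 51.25
eef_pos: [0.3928, 0.2346, 0.2534]
tcp_rot: [-0.67, 0.741, -0.032, 0.035]
contact_force: [-0.2, 0.7, -3.5]
opening: 0.044
```

```bash
python3 lab.py -.0007 -.0002 .0297 .4028 .2985 .2245 -1.667
```

```text
t 51.25 tcp [0.3928 0.2346 0.2534] lab [0.3959 0.2353 0.2239] tilt [ 9.390e-02 -1.000e-04 -9.956e-01] th -1.6699 F [-0.2  0.7 -3.5] open 0.044
shift cm [-6.36 -0.06  0.  ] spin -0.0029
```

Request:
send_rows(motion=[-1.5, 0, -0.2, -0.003, 0, -1.7, 0, 0, 0, 0])

```text
time: 51.45
eef_pos: [0.3956, 0.267, 0.2538]
tcp_rot: [-0.671, 0.74, -0.031, 0.034]
contact_force: [0.7, 0.4, -4.0]
opening: 0.046
```

```bash
python3 lab.py -.0007 -.0002 .0297 .4028 .2985 .2245 -1.667; python3 -c "
from h import *
shot('wrist','w33.png')"
```

```text
t 51.45 tcp [0.3956 0.267  0.2538] lab [0.3986 0.2677 0.2243] tilt [ 9.240e-02 -6.000e-04 -9.957e-01] th -1.6687 F [ 0.7  0.4 -4. ] open 0.046
shift cm [-3.11 -0.12  0.02] spin -0.0017
```

View pics/w33.png

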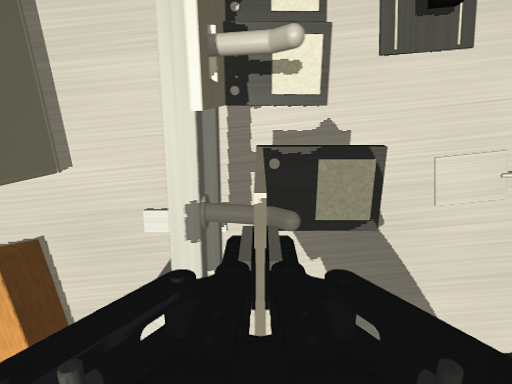

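Through. I move forward and lower.

Request:
send_rows(motion=[-1.3, -0.1, 0.5, 0, 0, -1.1, 0, 0.6, 0, 0, 0, 0, 0.4, 0, 0])

```text
time: 51.8
eef_pos: [0.4012, 0.2949, 0.2377]
tcp_rot: [-0.671, 0.74, -0.03, 0.036]
contact_force: [0.3, 0.8, -5.2]
opening: 0.047
```

```bash
python3 lab.py -.0007 -.0002 .0297 .4028 .2985 .195 -1.667
```

```text
t 51.8 tcp [0.4012 0.2949 0.2377] lab [0.4042 0.2957 0.2082] tilt [ 0.0928  0.0034 -0.9957] th -1.6675 F [ 0.3  0.8 -5.2] open 0.047
shift cm [-0.25  0.29  1.3 ] spin -0.0005
```

Request:
send_rows(motion=[-0.2, 0.1, 0.6, 0, 0, 0, 0, 0.5, 0, 0, 0, 0, 0.2, 0, 0])

```text
time: 52.1
eef_pos: [0.4014, 0.2969, 0.2258]
tcp_rot: [-0.671, 0.74, -0.03, 0.035]
contact_force: [-5.9, -1.4, 10.8]
opening: 0.045
```

```bash
python3 lab.py -.0007 -.0002 .0297 .4028 .2985 .195 -1.667
```

```text
t 52.1 tcp [0.4014 0.2969 0.2258] lab [0.4044 0.2976 0.1963] tilt [ 0.0912  0.0029 -0.9958] th -1.6678 F [-5.9 -1.4 10.8] open 0.045
shift cm [-0.07  0.18  0.11] spin -0.0008
```

Request:
send_rows(motion=[0, 0, 0, 0, 3, 0, 0, -0.2, 0, 3, 0, 0, -2, 0, 3, 0, 0, -4, 0, 3, 0, 0, -4, 0, 3])

```text
time: 52.6
eef_pos: [0.3917, 0.294, 0.3269]
tcp_rot: [-0.671, 0.74, -0.031, 0.032]
contact_force: [0.0, -0.0, -0.9]
opening: 0.349
```

```bash
python3 - <<'E'
from h import *
s,im,d,W=shot('wrist','w34.png'); s,im2,d,W2=shot('scene','s34.png')
a=im2[120:360,160:500]
cv2.imwrite('pics/m34.png',np.hstack([cv2.resize(a,(440,320),interpolation=cv2.INTER_CUBIC),cv2.resize(im,(360,320))])[:,:,::-1])
E
python3 path.py .45 -.10 .33 -1.2 9 3
```

```text
t 52.7 pos [0.394 0.295 0.334] tilt [ 0.101   0.0036 -0.9949] th -1.669
2.8, -0.7, 0.1, -0.034, 3, 4.8, -1.0, 0.1, -0.057, 3, 4.8, -0.7, 0.1, -0.057, 3, 4.8, -0.4, 0.1, -0.057, 3, 4.9, -0.2, 0.1, -0.057, 3, 4.9, 0.1, 0.1, -0.057, 3, 4.9, 0.4, 0.1, -0.057, 3, 4.8, 0.7, 0.1, -0.057, 3, 2.9, 0.6, 0.1, -0.034, 3
```

View pics/m34.png

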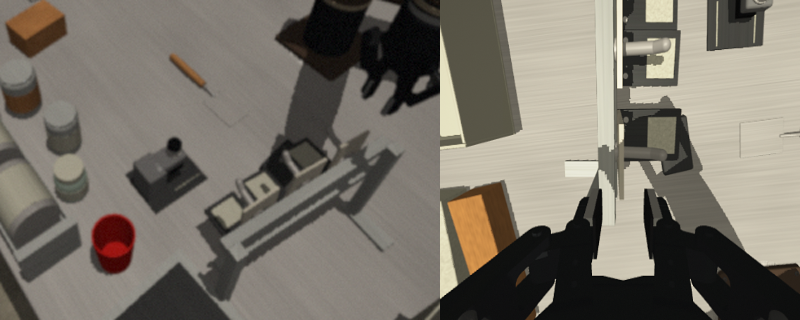

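Request:
send_rows(motion=[2.8, -0.9, 0, -0.034, 3, 4.8, -1.2, 0, -0.057, 3, 4.8, -1.0, 0, -0.057, 3, 4.8, -0.6, 0, -0.057, 3, 4.9, -0.2, 0, -0.057, 3, 4.9, 0.1, 0, -0.057, 3, 4.9, 0.4, 0, -0.057, 3, 4.8, 0.7, 0, -0.057, 3])

```text
time: 53.5
eef_pos: [0.4605, -0.077, 0.3443]
tcp_rot: [0.822, -0.567, 0.049, -0.035]
contact_force: [0.8, 0.7, 0.2]
opening: 0.353
```

Run:
```python
from h import *
s,im2,d,W2=shot('scene','s35.png'); s,im,d,W=shot('top','t35.png'); np.savez('t35',W=W,W2=W2)
cv2.imwrite('pics/m35.png',np.hstack([cv2.resize(im2[190:340,280:460],(400,333),interpolation=cv2.INTER_CUBIC),cv2.resize(im[140:280,90:240],(357,333),interpolation=cv2.INTER_CUBIC)])[:,:,::-1])
print(st()['eef_pos'],st()['time'])
```

```text
[ 0.46076539 -0.08014872  0.34372338] 53.6
```

View pics/m35.png

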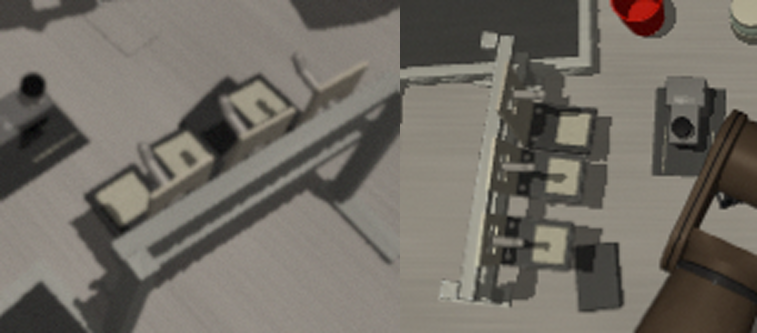

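View pics/t35.png

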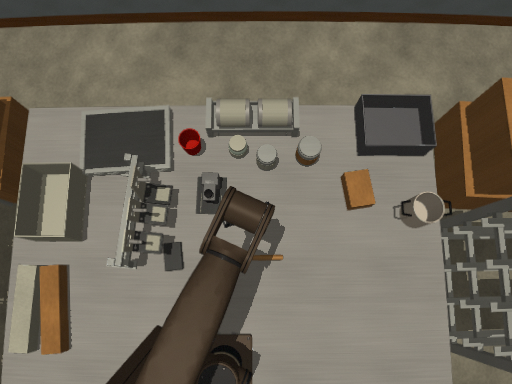

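Request:
send_rows(motion=[0, 0, 0, 0, 3, 0, 0, 0, 0, 3, 0, 0, 0, 0, 3, 0, 0, 0, 0, 3, 0, 0, 0, 0, 3, 0, 0, 0, 0, 3, 0, 0, 0, 0, 3, 0, 0, 0, 0, 3, 0, 0, 0, 0, 3, 0, 0, 0, 0, 3])

```text
time: 54.6
eef_pos: [0.4606, -0.076, 0.3438]
tcp_rot: [0.82, -0.569, 0.049, -0.034]
contact_force: [-1.2, 0.5, 0.3]
opening: 0.349
```

Run:
```python
from h import *
s,im,d,W=shot('top','t36.png')
old=cv2.imread('pics/t35.png')[:,:,::-1]; o0=cv2.imread('pics/top0.png')[:,:,::-1]
df=np.abs(im.astype(int)-old).sum(2); print('rack region diff max',df[150:275,100:190].max(), (df[150:275,100:190]>40).sum())
d0=np.abs(im.astype(int)-o0).sum(2); 
for n,(x0,y0,x1,y1) in dict(cup=(175,125,205,158),cans=(225,130,325,168),carton=(340,165,380,212),tin=(160,240,190,275)).items(): print(n,(d0[y0:y1,x0:x1]>60).sum())
ex=np.array([.0964,.9953]);ey=np.array([-.9953,.0964])
s2,im2,d2,W2=shot('scene','s36.png')
for nm,V in [('top',W),('scene',W2)]:
  Q=V.reshape(-1,3);Q=Q[np.isfinite(Q[:,0])];a=Q[:,:2]@ex;b=Q[:,:2]@ey
  for peg,bc,h in [(2,-.572,.175),(1,-.472,.15),(0,-.372,.125)]:
    m=(np.abs(b-bc)<.048)&(a>.20)&(a<.345)&(Q[:,2]>.239)&(Q[:,2]<.27)
    f=(np.abs(b-bc)<.048)&(a>.20)&(a<.325)&(Q[:,2]>.05)&(Q[:,2]<.16)
    print(nm,peg,'plate top z',np.percentile(Q[m][:,2],95).round(3) if m.sum()>5 else None,'a',np.median(a[m]).round(3) if m.sum()>5 else None,'b',np.percentile(b[m],[3,97]).round(3) if m.sum()>5 else None,'foot z',np.median(Q[f][:,2]).round(3) if f.sum()>5 else None,'expected ~',round(.252-h+.008,3),'foot a',np.percentile(a[f],[3,97]).round(3))
for n in ['tag_tall','tag_mid','tag_short']:
    print(n,[(round(r['conf'],2),r['bbox']) for r in spotter.trace(n,'scene')[:3]])
print(st()['contact_force'],st()['time'])
```

```text
rack region diff max 89 1
cup 0
cans 0
carton 0
tin 157
top 2 plate top z 0.258 a 0.334 b [-0.603 -0.536] foot z 0.085 expected ~ 0.085 foot a [0.246 0.322]
top 1 plate top z 0.257 a 0.333 b [-0.499 -0.436] foot z 0.109 expected ~ 0.11 foot a [0.246 0.322]
top 0 plate top z 0.258 a 0.333 b [-0.399 -0.336] foot z 0.134 expected ~ 0.135 foot a [0.243 0.323]
scene 2 plate top z 0.255 a 0.338 b [-0.607 -0.54 ] foot z 0.084 expected ~ 0.085 foot a [0.246 0.302]
scene 1 plate top z 0.255 a 0.336 b [-0.505 -0.436] foot z 0.108 expected ~ 0.11 foot a [0.245 0.308]
scene 0 plate top z 0.256 a 0.335 b [-0.406 -0.339] foot z 0.133 expected ~ 0.135 foot a [0.244 0.312]
tag_tall [(0.78, [318.9, 260.0, 59.8, 34.8])]
tag_mid [(0.65, [347.1, 239.7, 63.0, 27.8]), (0.49, [257.2, 222.7, 66.4, 54.9]), (0.25, [379.2, 218.3, 65.5, 29.7])]
tag_short [(0.73, [380.3, 218.8, 65.7, 32.1]), (0.38, [317.2, 265.1, 58.1, 29.6])]
[-0.31340935 -0.29981624 -0.73311689] 54.85
```

```bash
python3 -c "
from h import *
r=spotter.trace('ink_tin','top'); 
for q in r[:2]: print(q['conf'],q['bbox'])
print(workorder.sign_off(), st()['time'])"
```

```text
0.66 [166.4, 243.1, 17.3, 28.2]
the job is handed in; nothing more can be done
the job is handed in; nothing more can be done
```

All three tags were on the bench. I stamped them tall, then mid, then short, and hung them on peg2, peg1 and peg0; the job was handed in at about 55 s.

- **Stamping:** I measured each label within about 1 mm of the plunger axis before pressing. Each time the knob top stopped at 97 mm, the full 18 mm of travel, with 20–30 N on it. No camera view shows a stamp mark, so this rests on travel and force.
- **Short tag:** it was knocked aside while I worked on the others. I found its new place before grasping it.
- **Hanging:** the final top and scene views show each peg through its tag's hole and the plates at the rack face. The feet are at about 84, 109 and 134 mm, against 85, 110 and 135 mm expected. Two top views one second apart were practically identical, and the gripper touched nothing.
- **Other things:** the cup, cans and carton match the first picture. About 157 pixels changed around the ink tin; I put this down to a hung tag's shadow, since the tin looked to be in the same place. I did not check the jar or the turner separately.
- **Tool lean:** the tool leaned up to about 7° while moving. I corrected it once by pressing the closed fingertips on bare bench at up to about 33 N. The lean tipped some tags in the grip, but they settled straight when released.

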